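Check-weigh a wax block on the counter balance

ROBOT

A 6-joint arm with a two-finger parallel gripper is mounted at the origin on the work surface. World frame = base frame: x ahead of the robot, y to its left, z up, the work surface at z = 0. Lengths are in m, angles in rad, forces in N, time in s.
With the tool pointing down it reaches from about 0.15 to 0.775 m from the base axis. Payload 6.1 kg.
Tool frame: the origin (TCP) lies midway between the tips of the shut fingers; the grasp point (between the pads) lies 19 mm behind it; z points along the fingers, x is the direction in which the jaws open and shut, and the axes are right-handed (so a half turn about z gives the same grasp; the last joint's range is limited). The gripper opens to 85 mm and grips with 20 to 120 N. Pads are 22 mm wide; open, the fingers measure 114 mm over their backs; the gripper's body (76 mm by 85 mm) begins 54 mm behind the grasp point. The pads swing forward as they close: fully open they stand 13 mm farther back than shut.
Start: joints at [-1.243, 0.126, -0.04, 1.405, 0, 1.571], TCP at [0.169, -0.497, 0.203] pointing down, gripper open.
Joint ranges: [-2.72, 2.72], [-0.95, 1.95], [-1.27, 1.35], [-1.78, 2.02], [-1.46, 1.47], [-3.14, 3.14]. Speed limits (rad/s): [2.39, 2.39, 3.01, 3.14, 3.14, 3.14].

INTERFACE

Orientations are given as a unit quaternion [w, x, y, z].
In Python, from workcell import bot gives the robot as it stands.
- The arm moves only by the tool move_arm, never from a script. Its argument "motion" is a list of rows, each an object of numbers: "tx", "ty", "tz": the shift along the tool's x, y, z in m; "ax", "ay", "az": the turn, a rotation vector about the tool's x, y, z in degrees. A call has 1 to 5 rows; each row shifts and turns the commanded pose from where the row before left it, along the tool's axes as they then stand; what a row does not reach is not made up. A row lasts 1/8 s, in which the tool goes at most 62.5 mm and 10.7 degrees, less where a joint would pass 70% of its speed; a pose out of reach is approached as far as the arm can. A call with a gripper value outside its range is refused whole. "fingers" is the gripper's target within -1 to 1 (fully open at 1, half-way at 0, shut at -1), set as the call begins (left out, the last holds). The fingers move at their own pace and stop on an object; "squeeze" is the grip in N (left out, the last holds). Time passes only in rows, so rows that do not move let the fingers close. It gives the time, the measured TCP pose, the force and the opening at its end, in the units of the state.
- bot.read_state(): the state, without advancing time (a new reading comes with each control period).
- bot.get_image(name): name is "scene" or "top" or "wrist"; returns a dict with "image" (384x512x3 uint8, red, green, blue), "K" (3x3 intrinsics, pixels), "pose" (4x4, takes a point from camera to world coordinates). Camera axes: x right, y down, z forward; pixel columns grow to the right and rows downward; lengths in m; the calibration is good to about 2 mm. A picture is of the moment at which its call begins. There is no depth.
- bot.finish_job(): hands the job in, once; it reports no verdict.
Trained networks look in a picture, given as the dict that the camera call returned (one of the last four; its "shot" number tells which), for a name from the list of things; names that differ only in an ending like _2 or _b are one class to them, and where a whole thing is asked for, a point or a joint stands for the part that bears it (a point fixed in the world has none). Each returns a list of dicts, best first, with "conf" (0 to 1); they miss things now and then, are a little off and sometimes report something else, mostly with a low value. They report only what shows in the picture. A call takes as long as a camera call.
- bot.recognise(query, picture): "rect" ([left, top, right, bottom] in pixels, round what is visible of it).
- bot.landmark_of(query, picture): "point" ([row, column] in pixels: a listed point, or the origin of a listed thing).
The state is a dict: "t": time; "joint_pos": joint angles; "dq": joint speeds; "joint_torque": joint torques, N m; "tcp_pos": TCP position; "ee_rot": TCP orientation; "ft_force": force on the tool from outside, world axes, zero at the start; "ft_torque": the same for the moment, N m; "width": finger opening in m.
Only numpy, scipy, OpenCV 4.12 (cv2) and the standard library are available. Lean on these libraries where they do the work, as an engineer would, in place of code of your own. Each camera call takes 0.05 s, during which the arm holds its last target.

TASK

Check-weigh the block of beeswax: with the balance still locked, set the block down gently in the middle of one pan, lying flat and lengthwise in it, and stand the middle-sized of the three weights in the middle of the other pan. Then pull the lock knob out to its click, let the freed tray rest level by itself for two seconds, and push the knob fully home again to lock it, leaving both loads on the pans. Do not disturb the other things on the table.

Things in the scene. Friction and masses are not known exactly. Their poses are not given: they have to be found in the camera images.
- balance: fixed base of the two-pan counter balance: grey housing, 140 mm along its x, 200 mm along its y, 74 mm high; foot plate 170 x 230 mm; behind the beam a small post 115 mm high. Origin on the table under its middle; x points away from the robot, y to the left pan
- tray: its rocking tray: a grey beam along y with a shallow steel pan at each end, tilting about its x. Origin on the hinge, midway between the pans, 100 mm above the table; axes as the balance. Lightly sprung to level (2 N m/rad), stops at 0.12 rad. Locked, it can rock only 0.03 rad (a loaded pan sinks up to 5 mm); free, a 10 mm difference between the loads' distances from the hinge tilts it about 0.03 rad
- pan_left (a point): centre of the left pan's upper face (+y side, 150 mm from the hinge, 105 mm above the table when level). The pan is 170 mm along the tray's x, 105 mm along its y, with a lip 6 mm high; its underside is 101 mm above the table. Nothing stands above the pans
- pan_right (a point): the same for the right pan (-y side)
- lock_knob (a joint): travel of the lock knob, m: 0 fully home (tray locked), 0.030 out at its detent (tray free). It slides out of the housing's front towards the robot, along the balance's -x. Over-centre spring: it resists with up to 12 N, and past half-way (15 mm) snaps on by itself and stays. A tray far from level blocks its way home
- knob_centre (a point): centre of the black knob (moves with it): a cylinder 40 mm in diameter, 30 mm long, lying along the balance's x, 55 mm above the table; home, it is 47 mm in front of the middle of the housing's front face and 32 mm in front of the pans' front edges, which lie 97 mm and more to either side. Nothing is above it: it can be pinched from above across its diameter
- wax: block of beeswax with a paper band, 150 x 60 x 56 mm (along its x, y, z), 0.5 kg. Origin at its centre; lies flat, long side along x
- weight_middle: the middle-sized cast-iron weight, dark: a plain cylinder 48 mm in diameter and 36 mm high, on it a thin neck and a flat knob 30 mm in diameter; 62 mm high in all, 0.5 kg. Origin at half its height, on its axis; it balances the wax block
- weight_small: the smallest weight, to be left alone: cast-iron weight, dark: a plain cylinder 36 mm in diameter and 26 mm high, on it a thin neck and a flat knob 22 mm in diameter; 46 mm high in all, 0.2 kg. Origin at half its height, on its axis
- weight_large: the largest weight, to be left alone: cast-iron weight, dark: a plain cylinder 60 mm in diameter and 48 mm high, on it a thin neck and a flat knob 37 mm in diameter; 78 mm high in all, 1.0 kg. Origin at half its height, on its axis
- bars: bundle of pine frame bars, 170 x 44 x 36 mm (along its x, y, z), to be left alone. Origin at its centre
- jar: honey jar, 60 mm in diameter, 85 mm high, to be left alone. Origin at the centre of its underside
- hive_tool: flat steel hive tool, about 180 x 46 mm, 6 mm thick, lying along its x, to be left alone. Origin on the table about at its middle
- brush: bench brush, 200 mm long, lying along its x, to be left alone. Origin on the table
- mug: white mug, 72 mm in diameter, 80 mm high, handle on its +y side, to be left alone. Origin at the centre of its underside

How it is judged:
On the way, in this order (a step that is already met when the one before it is completed fails the run):
1. the wax block lies on one pan and the middle weight stands on the other, both let go, with the balance still locked ((((horizontal distance between wax and pan_left below 0.04 m and z of wax in the frame of pan_left between 0.02 and 0.042 m) and (horizontal distance between weight_middle and pan_right below 0.04 m and z of weight_middle in the frame of pan_right between 0.024 and 0.042 m) and angle between weight_middle's own z axis and vertical below 0.2 rad) or ((horizontal distance between wax and pan_right below 0.04 m and z of wax in the frame of pan_right between 0.02 and 0.042 m) and (horizontal distance between weight_middle and pan_left below 0.04 m and z of weight_middle in the frame of pan_left between 0.024 and 0.042 m) and angle between weight_middle's own z axis and vertical below 0.2 rad)) and value of joint lock_knob below 0.008 m and contact force between the fingers and wax below 0.3 N and contact force between the fingers and weight_middle below 0.3 N and linear speed of each of wax, weight_middle below 0.02 m/s), for 0.2 s.
2. the knob is out at its detent and the freed tray, touched by nothing but its loads, rests level (within 0.05 rad) for 1 s (value of joint lock_knob above 0.024 m and (((horizontal distance between wax and pan_left below 0.04 m and z of wax in the frame of pan_left between 0.02 and 0.042 m) and (horizontal distance between weight_middle and pan_right below 0.04 m and z of weight_middle in the frame of pan_right between 0.024 and 0.042 m) and angle between weight_middle's own z axis and vertical below 0.2 rad) or ((horizontal distance between wax and pan_right below 0.04 m and z of wax in the frame of pan_right between 0.02 and 0.042 m) and (horizontal distance between weight_middle and pan_left below 0.04 m and z of weight_middle in the frame of pan_left between 0.024 and 0.042 m) and angle between weight_middle's own z axis and vertical below 0.2 rad)) and angle between tray's own z axis and vertical below 0.05 rad and contact force between each of the arm, the fingers and tray below 0.3 N and contact force between the fingers and wax below 0.3 N and contact force between the fingers and weight_middle below 0.3 N), for 1 s.
At the end, for the whole second after the job is handed in: The knob is fully home (joint under 4 mm), the wax block lies on one pan and the middle weight stands upright on the other, each with its centre within 40 mm of the pan's centre, at rest, and the tray is level within 0.05 rad ((((horizontal distance between wax and pan_left below 0.04 m and z of wax in the frame of pan_left between 0.02 and 0.042 m) and (horizontal distance between weight_middle and pan_right below 0.04 m and z of weight_middle in the frame of pan_right between 0.024 and 0.042 m) and angle between weight_middle's own z axis and vertical below 0.2 rad) or ((horizontal distance between wax and pan_right below 0.04 m and z of wax in the frame of pan_right between 0.02 and 0.042 m) and (horizontal distance between weight_middle and pan_left below 0.04 m and z of weight_middle in the frame of pan_left between 0.024 and 0.042 m) and angle between weight_middle's own z axis and vertical below 0.2 rad)) and value of joint lock_knob below 0.004 m and angle between tray's own z axis and vertical below 0.05 rad and linear speed of each of wax, weight_middle below 0.02 m/s); the robot touches nothing.
It fails at once if the lock knob is pulled before both loads are on the pans, or a load leaves its pan while the tray is free (value of joint lock_knob above 0.012 m and not (((horizontal distance between wax and pan_left below 0.04 m and z of wax in the frame of pan_left between 0.02 and 0.042 m) and (horizontal distance between weight_middle and pan_right below 0.04 m and z of weight_middle in the frame of pan_right between 0.024 and 0.042 m) and angle between weight_middle's own z axis and vertical below 0.2 rad) or ((horizontal distance between wax and pan_right below 0.04 m and z of wax in the frame of pan_right between 0.02 and 0.042 m) and (horizontal distance between weight_middle and pan_left below 0.04 m and z of weight_middle in the frame of pan_left between 0.024 and 0.042 m) and angle between weight_middle's own z axis and vertical below 0.2 rad))).
It fails at once if a load is dropped (falls freely faster than 0.6 m/s, some 18 mm) or slammed onto the tray (over 100 N) ((linear speed of wax above 0.6 m/s and contact force between the fingers and wax below 0.05 N) or (linear speed of weight_middle above 0.6 m/s and contact force between the fingers and weight_middle below 0.05 N) or contact force between any of wax, weight_middle and tray above 100 N).
It fails at once if another thing on the table is moved by more than 30 mm (distance of any of weight_small, weight_large, bars, jar, hive_tool, brush, mug from where it was at the start of the episode above 0.03 m).
It also fails if it takes over 70 s, if anything falls off the work surface, if the arm or the gripper's body presses on something with over 40 N, if the wrist force passes 120 N, or if a joint passes its speed limit or range.

## Working session

There is one attempt and no reset: what is moved stays moved. The work goes in short steps, Python scripts to look and compute and a tool call to move; the robot and the scene stay as the last step left them, time stands still between calls to the robot, and variables do not carry over. Pictures are saved under pics/ and viewed, and the job is handed in when it is done.

Besides the shell and the picture viewer there is one more tool, called after "Request:" by a JSON object that holds its "op" and its "data", one argument or row to a line. move_arm: Moves the arm, as the interface text tells. Its arguments: {"type":"object","properties":{"motion":{"type":"array","items":{"type":"object","properties":{"tx":{"type":"number"},"ty":{"type":"number"},"tz":{"type":"number"},"ax":{"type":"number"},"ay":{"type":"number"},"az":{"type":"number"}}}},"fingers":{"type":"number"},"squeeze":{"type":"number"}},"required":["motion"]}

```bash
ls; mkdir -p pics; python3 - <<'E'
from workcell import bot
import cv2
s=bot.read_state()
print(s)
for n in ["scene","top","wrist"]:
    p=bot.get_image(n)
    cv2.imwrite(f"pics/{n}0.png",p["image"][:,:,::-1])
    print(n,p["K"].tolist(),p["pose"].round(4).tolist())
    if n!="wrist":
      for q in ["balance","pan_left","pan_right","knob_centre","wax","weight_middle","weight_small","weight_large","bars","jar","hive_tool","brush","mug","tray"]:
        print(q,[(d["point"],round(d["conf"],2)) for d in bot.landmark_of(q,p)[:3]])
print(bot.read_state()["t"])
E
```

```text
pics
{'t': 0.0, 'joint_pos': array([-1.24298533e+00,  1.26386775e-01, -4.06354471e-02,  1.40541122e+00,
       -5.65072163e-06,  1.57076101e+00]), 'dq': array([ 2.26653076e-04, -2.02853208e-05, -7.56408872e-04,  2.00094409e-04,
        4.97118506e-04, -5.57138400e-05]), 'joint_torque': array([-2.34187073e-04, -4.35912430e+01,  3.52925420e+01,  1.72530860e-02,
        2.67495687e-05,  1.12561160e-06]), 'tcp_pos': array([ 0.16888149, -0.49659785,  0.20201241]), 'ee_rot': array([-4.74319278e-04,  8.13020268e-01, -5.82234809e-01, -6.67132280e-04]), 'ft_force': array([0.17542092, 1.39715061, 0.61210519]), 'ft_torque': array([ 0.01523037, -0.06239089, -0.00388787]), 'width': 0.08534636046051554}
scene [[418.0342807700894, 0.0, 266.04090534441724], [0.0, 418.0342807700894, 195.9753789331106], [0.0, 0.0, 1.0]] [[0.0585, 0.6539, -0.7543, 1.3956], [0.9983, -0.0336, 0.0483, -0.0655], [0.0062, -0.7558, -0.6547, 0.8543], [0.0, 0.0, 0.0, 1.0]]
balance [([241.2, 264.0], 0.65), ([221.8, 202.8], 0.33)]
pan_left [([215.5, 321.7], 0.66)]
pan_right [([222.1, 203.2], 0.98)]
knob_centre [([201.7, 256.1], 
[... 716 characters left out ...]
)]
pan_right [([163.9, 304.9], 0.7)]
knob_centre [([200.7, 258.7], 0.85)]
wax [([245.1, 169.7], 0.6), ([169.0, 213.4], 0.19)]
weight_middle [([176.7, 360.6], 0.71)]
weight_small [([206.9, 139.3], 0.54), ([165.6, 305.5], 0.16)]
weight_large [([212.8, 366.3], 0.79)]
bars [([244.6, 329.9], 0.56)]
jar [([240.0, 225.9], 0.55)]
hive_tool [([234.1, 275.6], 0.87)]
brush [([147.8, 134.2], 0.83)]
mug [([145.6, 356.5], 0.63)]
tray [([165.5, 256.0], 0.61)]
wrist [[296.170333328556, 0.0, 253.05663920007692], [0.0, 296.170333328556, 188.48085331900558], [0.0, 0.0, 1.0]] [[0.3215, -0.9031, -0.2846, 0.2408], [-0.9469, -0.3071, -0.0952, -0.4728], [-0.0014, 0.3001, -0.9539, 0.3742], [0.0, 0.0, 0.0, 1.0]]
1.55
```

View pics/top0.png

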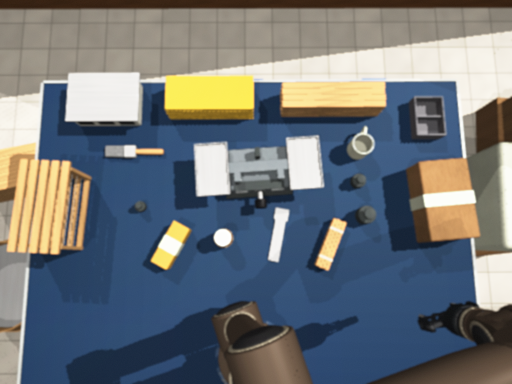

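View pics/scene0.png

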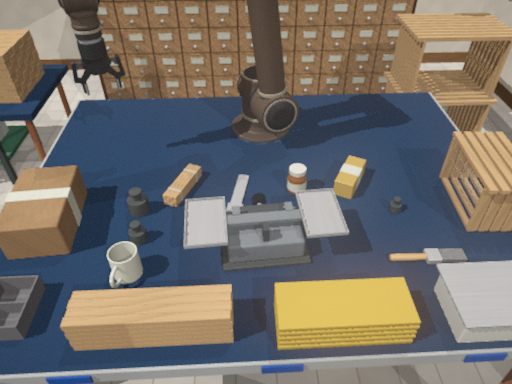

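View pics/wrist0.png

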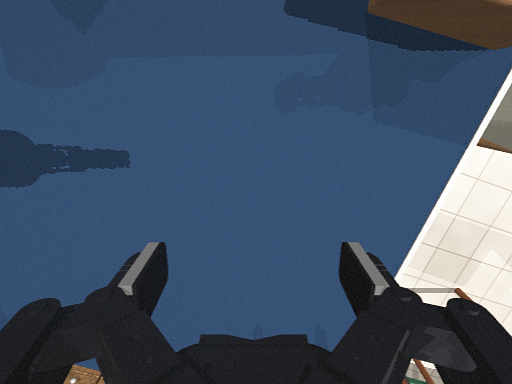

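```bash
cat > h.py <<'E'
import numpy as np, cv2
from scipy.spatial.transform import Rotation as R
C={'scene':(np.array([[418.0342807700894,0,266.04090534441724],[0,418.0342807700894,195.9753789331106],[0,0,1]]),np.array([[0.0585,0.6539,-0.7543,1.3956],[0.9983,-0.0336,0.0483,-0.0655],[0.0062,-0.7558,-0.6547,0.8543]])),
'top':(np.array([[390.0821468214694,0,253.00333626817553],[0,390.0821468214694,194.29106991232157],[0,0,1]]),np.array([[-0.0093,-0.9877,0.1559,0.3255],[-0.9999,0.0079,-0.0094,0.0084],[0.0081,-0.156,-0.9877,1.3366]]))}
def ray(K,P,r,c):
    d=P[:3,:3]@np.linalg.inv(K)@[c,r,1.]; return P[:3,3],d
def atz(K,P,r,c,z):
    o,d=ray(K,P,r,c); return o+d*(z-o[2])/d[2]
def proj(K,P,X):
    p=K@(P[:3,:3].T@(np.asarray(X)-P[:3,3])); return p[1]/p[2],p[0]/p[2]
E
python3 - <<'E'
from h import *
import numpy as np
np.set_printoptions(precision=4,suppress=True)
L={'top':dict(pan_left=(169.7,213.2,.105),pan_right=(163.9,304.9,.105),knob=(200.7,258.7,.055),wax=(245.1,169.7,.028),wm=(176.7,360.6,.031),ws=(206.9,139.3,.023),wl=(212.8,366.3,.039),bars=(244.6,329.9,.018),jar=(240,225.9,0),hive=(234.1,275.6,0),brush=(147.8,134.2,0),mug=(145.6,356.5,0),tray=(165.5,256,.1),bal=(170.6,256.2,0)),
'scene':dict(pan_left=(215.5,321.7,.105),pan_right=(222.1,203.2,.105),knob=(201.7,256.1,.055),wax=(176,348.1,.028),wm=(233,133.9,.031),wl=(203,137,.039),bars=(180.9,184.3,.018),jar=(189,295.5,0),hive=(190,236.6,0),brush=(258.2,426.9,0),mug=(270.3,127.8,0),tray=(219.1,262.3,.1),bal=(241.2,264,0))}
for k in L['top']:
    print(k,atz(*C['top'],*L['top'][k][:2],L['top'][k][2])[:2], atz(*C['scene'],*L['scene'][k][:2],L['scene'][k][2])[:2] if k in L['scene'] else '')
E
```

```text
pan_left [0.6012 0.1243] [0.6172 0.1298]
pan_right [ 0.6182 -0.1724] [ 0.6257 -0.1762]
knob [ 0.5061 -0.0225] [ 0.4983 -0.0365]
wax [0.3634 0.2743] [0.3596 0.2636]
wm [ 0.5895 -0.3726] [ 0.5822 -0.373 ]
ws [0.4927 0.3811] 
wl [ 0.4645 -0.383 ] [ 0.4682 -0.3827]
bars [ 0.3605 -0.2609] [ 0.3456 -0.2593]
jar [0.3797 0.0894] [0.3823 0.0932]
hive [ 0.3982 -0.0802] [ 0.3776 -0.094 ]
brush [0.7058 0.4131] [0.6869 0.412 ]
mug [ 0.7084 -0.373 ] [ 0.6857 -0.3763]
tray [ 0.6153 -0.014 ] [ 0.6174 -0.0249]
bal [ 0.6204 -0.0163] [ 0.6024 -0.0193]
```

```bash
python3 - <<'E'
import cv2
a=cv2.imread('pics/top0.png')
cv2.imwrite('pics/c1.png',cv2.resize(a[125:280,180:340],None,fx=4.9,fy=3.87*1.266,interpolation=cv2.INTER_CUBIC)[:600*2])
c=cv2.resize(a[130:215,185:335],None,fx=5,fy=5,interpolation=cv2.INTER_CUBIC);cv2.imwrite('pics/c1.png',c)
c=cv2.resize(a[200:280,130:250],None,fx=6,fy=6,interpolation=cv2.INTER_CUBIC);cv2.imwrite('pics/c2.png',c)
c=cv2.resize(a[120:240,320:400],None,fx=5,fy=5,interpolation=cv2.INTER_CUBIC);cv2.imwrite('pics/c3.png',c)
E
```

```text
(no output)
```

View pics/c1.png

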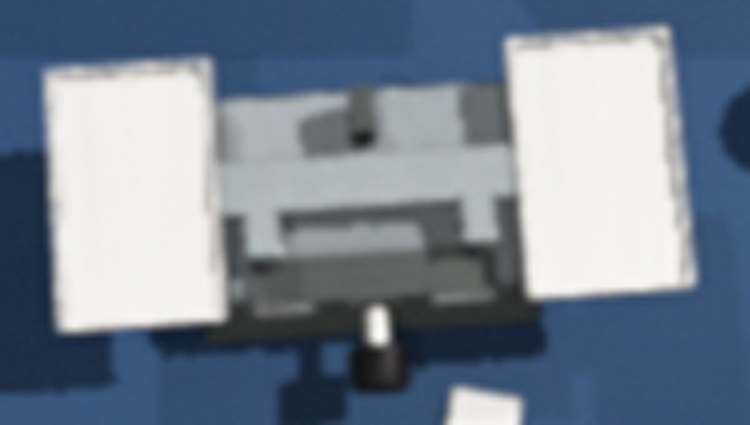

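View pics/c2.png

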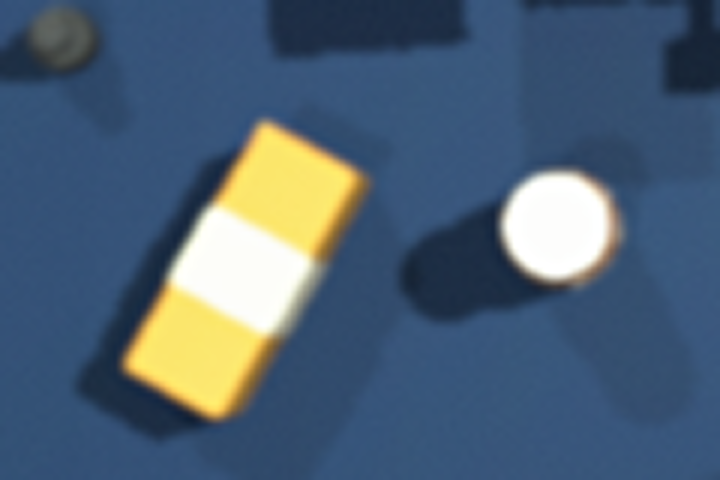

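View pics/c3.png

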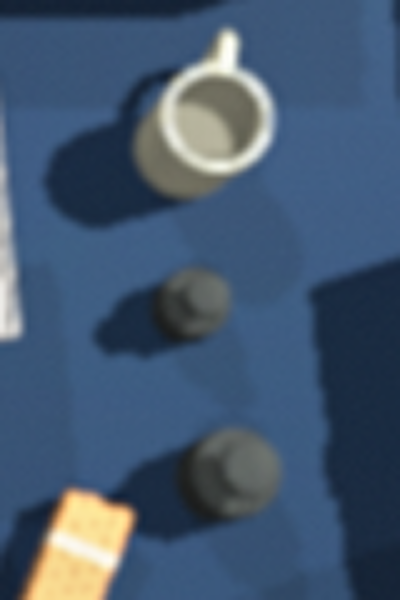

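```bash
python3 - <<'E'
from h import *
np.set_printoptions(precision=4,suppress=True)
K,P=C['top']
def w(pts,ox,oy,s,z): return np.array([atz(K,P,(y+.5)/s-.5+oy,(x+.5)/s-.5+ox,z) for x,y in pts])[:,:2]
for n,p in dict(L=[(43,70),(210,58),(228,322),(60,332)],R=[(505,38),(668,27),(695,287),(525,300)]).items():
    q=w(p,185,130,5,.111); print(n,q.tolist(),q.mean(0))
    print([np.linalg.norm(q[i]-q[i-1]).round(4) for i in range(4)])
    # long axis dir
    d=(q[0]-q[3]+q[1]-q[2]); print('yaw',np.arctan2(d[1],d[0]))
print('knob',w([(380,368)],185,130,5,.065))
q=w([(265,120),(360,175),(210,418),(122,362)],130,200,6,.056);print('wax',q,q.mean(0),[np.linalg.norm(q[i]-q[i-1]).round(4) for i in range(4)])
d=q[0]-q[3]+q[1]-q[2];print(np.arctan2(d[1],d[0]))
print('wm',w([(208,293)],320,120,5,.062),w([(195,303)],320,120,5,.036))
print('wl',w([(247,472)],320,120,5,.078),'mug',w([(217,117)],320,120,5,.08))
print('jar',w([(560,225)],130,200,6,.085))
q0=w([(505,440),(555,170)],130,200,6,.1)
E
```

```text
L [[0.6869502513051405, 0.18916194147975413], [0.6942608628076876, 0.08090135525616589], [0.5204691068248438, 0.06923740047465737], [0.5148941701532057, 0.17586708356333788]] [0.6041 0.1288]
[np.float64(0.1726), np.float64(0.1085), np.float64(0.1742), np.float64(0.1068)]
yaw 0.0720421403484279
R [[0.7064272607975213, -0.11122663932937882], [0.7131459163389662, -0.21786792352803577], [0.5407246121536741, -0.22904830393894893], [0.5331609063547523, -0.12012841628958291]] [ 0.6234 -0.1696]
[np.float64(0.1735), np.float64(0.1069), np.float64(0.1728), np.float64(0.1092)]
yaw 0.05802813945036298
knob [[ 0.4963 -0.0284]]
wax [[0.4456 0.2573]
 [0.4151 0.2049]
 [0.2856 0.2832]
 [0.3157 0.3313]] [0.3655 0.2692] [np.float64(0.1495), np.float64(0.0607), np.float64(0.1514), np.float64(0.0567)]
-0.5306196714541781
wm [[ 0.5782 -0.3653]] [[ 0.5764 -0.3637]]
wl [[ 0.4563 -0.3798]] mug [[ 0.6942 -0.3724]]
jar [[0.3856 0.0938]]
```

```bash
cat >> h.py <<'E'
def plan(target, ang=None, n=5, step=None):
    from workcell import bot
    s=bot.read_state(); p=np.array(s['tcp_pos']); q=np.array(s['ee_rot'])
    Rm=R.from_quat(q[[1,2,3,0]])
    x=Rm.as_matrix()[:,0]; a0=np.degrees(np.arctan2(x[1],x[0]))
    a=a0 if ang is None else ang
    d=np.array(target)-p
    f=np.radians(a); X=np.array([np.cos(f),np.sin(f),0]); Z=np.array([0,0,-1.]); Y=np.cross(Z,X)
    Rt=R.from_matrix(np.c_[X,Y,Z]); rv=np.degrees((Rm.inv()*Rt).as_rotvec())
    print('t',round(s['t'],2),'tcp',p.round(4),'jaw',round(a0,2),'w',round(s['width'],4),'F',np.round(s['ft_force'],1),'j',np.round(s['joint_pos'],2))
    print('delta world',d.round(4),'total rotvec',rv.round(2),'per-row',(rv/n).round(2))
    Rc=Rm; out=[]
    for i in range(n):
        t=Rc.as_matrix().T@(d/n); out.append((t*1000).round(1).tolist())
        Rc=Rc*R.from_rotvec(np.radians(rv/n))
    for o in out: print(o)
E
python3 -c "
from h import *
plan([.577,-.3645,.2],-86.3,10)"
```

```text
t 1.55 tcp [ 0.169  -0.497   0.2028] jaw -71.22 w 0.0853 F [-0.1 -0.3  0.1] j [-1.24  0.13 -0.04  1.41 -0.    1.57]
delta world [ 0.408   0.1325 -0.0028] total rotvec [ 0.   -0.   15.08] per-row [ 0.   -0.    1.51]
[0.6, -42.9, 0.3]
[-0.5, -42.9, 0.3]
[-1.7, -42.9, 0.3]
[-2.8, -42.8, 0.3]
[-3.9, -42.7, 0.3]
[-5.0, -42.6, 0.3]
[-6.2, -42.5, 0.3]
[-7.3, -42.3, 0.3]
[-8.4, -42.1, 0.3]
[-9.5, -41.8, 0.3]
```

Request:
{"op": "move_arm", "data": {
  "motion": [
    {"tx": 0.0006,"ty": -0.043,"tz": 0,"az": 1.5},
    {"tx": -0.0005,"ty": -0.043,"az": 1.5},
    {"tx": -0.0017,"ty": -0.043,"az": 1.5},
    {"tx": -0.0028,"ty": -0.043,"az": 1.5},
    {"tx": -0.004,"ty": -0.043,"az": 1.5}
  ],
  "fingers": 1,
  "squeeze": 40
}}

```text
invalid input
```

Request:
{"op": "move_arm", "data": {
  "motion": [
    {"tx": -0.005,"ty": -0.0425,"az": 1.5},
    {"tx": -0.006,"ty": -0.0425,"az": 1.5},
    {"tx": -0.0073,"ty": -0.0422,"az": 1.5},
    {"tx": -0.0084,"ty": -0.042,"az": 1.5},
    {"tx": -0.0095,"ty": -0.042,"az": 1.5}
  ]
}}

```text
invalid input
```

```bash
cat > look.py <<'E'
import sys
from h import *
from workcell import bot
p=bot.get_image(sys.argv[1]); cv2.imwrite(f"pics/{sys.argv[2]}.png",p["image"][:,:,::-1])
np.savez(f"pics/{sys.argv[2]}.npz",K=p["K"],P=p["pose"])
E
python3 look.py wrist w1; python3 -c "
from h import *
plan([.577,-.3645,.2],-86.3,1)
z=np.load('pics/w1.npz')
print([proj(z['K'],z['P'],X) for X in [(.577,-.3645,.062),(.577,-.3645,.036),(.577,-.3645,0)]])"
```

```text
t 1.6 tcp [ 0.169  -0.497   0.2028] jaw -71.22 w 0.0854 F [ 0.4 -0.1  0.2] j [-1.24  0.13 -0.04  1.41  0.    1.57]
delta world [ 0.408   0.1325 -0.0028] total rotvec [-0.    0.   15.08] per-row [-0.    0.   15.08]
[5.9, -428.9, 2.8]
[(np.float64(-476.2538476568696), np.float64(262.25052008623965)), (np.float64(-410.82165778103956), np.float64(261.2477005164508)), (np.float64(-341.5723355923213), np.float64(260.18637923685975))]
```

View pics/w1.png

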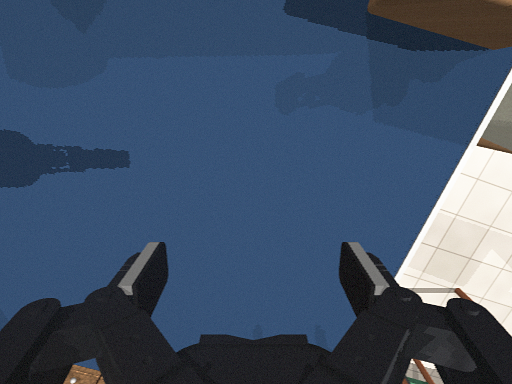

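Request:
{"op": "move_arm", "data": {
  "motion": [
    {"tx": 0.0006,"ty": -0.043,"tz": 0,"ax": 0,"ay": 0,"az": 1.5},
    {"tx": -0.0005,"ty": -0.043,"tz": 0,"ax": 0,"ay": 0,"az": 1.5},
    {"tx": -0.0017,"ty": -0.043,"tz": 0,"ax": 0,"ay": 0,"az": 1.5},
    {"tx": -0.0028,"ty": -0.043,"tz": 0,"ax": 0,"ay": 0,"az": 1.5},
    {"tx": -0.004,"ty": -0.043,"tz": 0,"ax": 0,"ay": 0,"az": 1.5}
  ],
  "fingers": 1,
  "squeeze": 40
}}

```text
t: 2.22
tcp_pos: [0.3751, -0.4299, 0.2028]
ee_rot: [0.0, 0.773, -0.635, 0.0]
ft_force: [-0.6, -1.2, 0.1]
width: 0.0856
```

Request:
{"op": "move_arm", "data": {
  "motion": [
    {"tx": -0.005,"ty": -0.0425,"tz": 0,"ax": 0,"ay": 0,"az": 1.5},
    {"tx": -0.006,"ty": -0.0425,"tz": 0,"ax": 0,"ay": 0,"az": 1.5},
    {"tx": -0.0073,"ty": -0.0422,"tz": 0,"ax": 0,"ay": 0,"az": 1.5},
    {"tx": -0.0084,"ty": -0.042,"tz": 0,"ax": 0,"ay": 0,"az": 1.5},
    {"tx": -0.0095,"ty": -0.042,"tz": 0,"ax": 0,"ay": 0,"az": 1.5}
  ]
}}

```text
t: 2.85
tcp_pos: [0.579, -0.3636, 0.2027]
ee_rot: [0.0, 0.73, -0.684, 0.0]
ft_force: [-0.3, 0.0, -0.5]
width: 0.0853
```

```bash
python3 look.py wrist w2; python3 -c "
from h import *
plan([.577,-.3645,.2],-86.3,1)
z=np.load('pics/w2.npz')
print([proj(z['K'],z['P'],X) for X in [(.577,-.3645,.062),(.577,-.3645,.036),(.577,-.3645,0)]])"
```

```text
t 2.9 tcp [ 0.5833 -0.3613  0.2012] jaw -86.12 w 0.0851 F [-1.4  2.  -1.3] j [-0.56  0.45  0.39  1.51  0.    2.52]
delta world [-0.0063 -0.0032 -0.0012] total rotvec [-0.09  0.11  0.18] per-row [-0.09  0.11  0.18]
[2.8, 6.5, 1.2]
[(np.float64(170.55676764818423), np.float64(253.75458242237497)), (np.float64(165.15290527240296), np.float64(253.7322193207348)), (np.float64(158.83411299954653), np.float64(253.706069914252))]
```

View pics/w2.png

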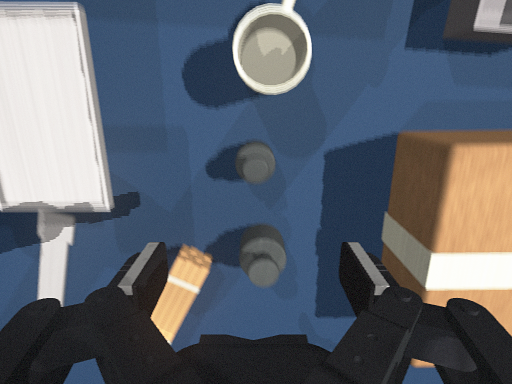

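```bash
python3 - <<'E'
from h import *
a=cv2.imread('pics/w2.png')
cv2.imwrite('pics/c4.png',cv2.resize(a[130:200,210:300],None,fx=8,fy=8,interpolation=cv2.INTER_CUBIC))
E
```

```text
(no output)
```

View pics/c4.png

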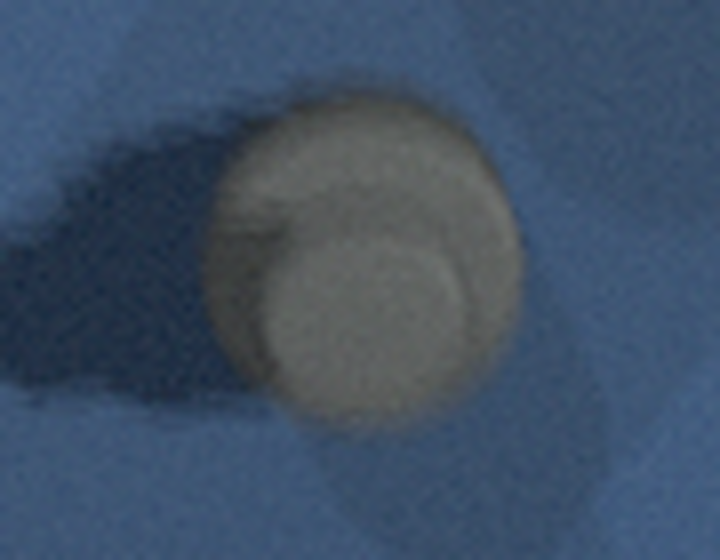

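```bash
cat >> h.py <<'E'
def cmd(p,a,rows):
    p=np.array(p,float)
    for tx,ty,tz,az in rows:
        f=np.radians(a);X=np.array([np.cos(f),np.sin(f),0]);Z=np.array([0,0,-1.]);Y=np.cross(Z,X)
        p=p+tx*X+ty*Y+tz*Z; a-=az
    print('cmd',p.round(4),a); return p,a
E
python3 -c "
from h import *
cmd([.169,-.497,.2028],-71.22,[(x,-.043,0,1.5) for x in (.0006,-.0005,-.0017,-.0028,-.004)]+[(-.005,-.0425,0,1.5),(-.006,-.0425,0,1.5),(-.0073,-.0422,0,1.5),(-.0084,-.042,0,1.5),(-.0095,-.042,0,1.5)])"
```

```text
cmd [ 0.5777 -0.3641  0.2028] -86.22
```

Request:
{"op": "move_arm", "data": {
  "motion": [
    {"tx": 0.002,"ty": 0,"tz": 0.03,"ax": 0,"ay": 0,"az": 0},
    {"tx": 0,"ty": 0,"tz": 0.04,"ax": 0,"ay": 0,"az": 0},
    {"tx": 0,"ty": 0,"tz": 0.03,"ax": 0,"ay": 0,"az": 0},
    {"tx": 0,"ty": 0,"tz": 0.01,"ax": 0,"ay": 0,"az": 0},
    {"tx": 0,"ty": 0,"tz": 0,"ax": 0,"ay": 0,"az": 0}
  ]
}}

```text
t: 3.52
tcp_pos: [0.5776, -0.3661, 0.0927]
ee_rot: [0.0, 0.73, -0.683, -0.0]
ft_force: [-0.1, -0.0, 0.4]
width: 0.0855
```

```bash
python3 look.py wrist w3; python3 -c "
from h import *
plan([.578,-.366,.006],-86.3,4)
z=np.load('pics/w3.npz')
print([proj(z['K'],z['P'],X) for X in [(.578,-.366,.062),(.578,-.366,.036),(.578,-.366,0)]])"
```

```text
t 3.58 tcp [ 0.5781 -0.3665  0.0938] jaw -86.22 w 0.0857 F [ 0.1  0.5 -0.3] j [-0.56  0.45  0.15  1.27 -0.    2.51]
delta world [-0.0001  0.0005 -0.0878] total rotvec [-0.05 -0.03  0.08] per-row [-0.01 -0.01  0.02]
[-0.1, 0.0, 22.0]
[-0.1, 0.0, 22.0]
[-0.1, 0.0, 22.0]
[-0.1, 0.0, 22.0]
[(np.float64(203.91809767668136), np.float64(252.77674221868224)), (np.float64(192.6765464240409), np.float64(252.86305548711155)), (np.float64(180.46250890528745), np.float64(252.9568355602767))]
```

View pics/w3.png

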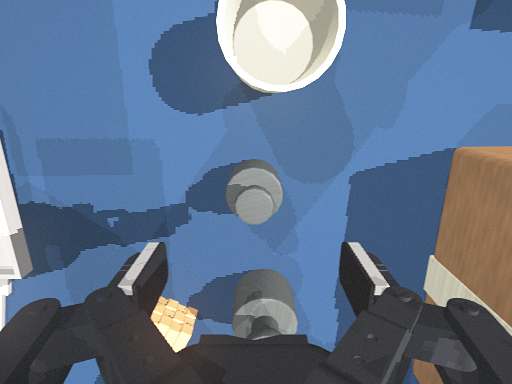

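Request:
{"op": "move_arm", "data": {
  "motion": [
    {"tx": 0.001,"ty": 0,"tz": 0.03,"ax": 0,"ay": 0,"az": 0},
    {"tx": 0,"ty": 0,"tz": 0.03,"ax": 0,"ay": 0,"az": 0},
    {"tx": 0,"ty": 0,"tz": 0.02,"ax": 0,"ay": 0,"az": 0},
    {"tx": 0,"ty": 0,"tz": 0.007,"ax": 0,"ay": 0,"az": 0},
    {"tx": 0,"ty": 0,"tz": 0,"ax": 0,"ay": 0,"az": 0}
  ]
}}

```text
t: 4.2
tcp_pos: [0.5785, -0.3675, 0.0068]
ee_rot: [-0.0, 0.73, -0.683, 0.001]
ft_force: [-0.5, 0.4, -0.8]
width: 0.0855
```

Request:
{"op": "move_arm", "data": {
  "motion": [
    {"tx": 0,"ty": 0,"tz": 0,"ax": 0,"ay": 0,"az": 0},
    {"tx": 0,"ty": 0,"tz": 0,"ax": 0,"ay": 0,"az": 0},
    {"tx": 0,"ty": 0,"tz": 0,"ax": 0,"ay": 0,"az": 0},
    {"tx": 0,"ty": 0,"tz": 0,"ax": 0,"ay": 0,"az": 0},
    {"tx": 0,"ty": 0,"tz": 0,"ax": 0,"ay": 0,"az": 0}
  ],
  "fingers": -1,
  "squeeze": 40
}}

```text
t: 4.82
tcp_pos: [0.5787, -0.3671, 0.0073]
ee_rot: [-0.001, 0.73, -0.683, 0.001]
ft_force: [-0.7, 1.3, 5.8]
width: 0.0283
```

```bash
python3 look.py wrist w4; python3 -c "
from h import *
plan([.578,-.366,.006],-86.3,4)"
```

```text
t 4.88 tcp [ 0.5787 -0.3671  0.0073] jaw -86.2 w 0.028 F [-0.8  1.7  5.8] j [-0.57  0.48  0.01  1.1   0.    2.51]
delta world [-0.0007  0.0011 -0.0013] total rotvec [-0.12 -0.03  0.1 ] per-row [-0.03 -0.01  0.02]
[-0.3, 0.2, 0.3]
[-0.3, 0.2, 0.3]
[-0.3, 0.2, 0.3]
[-0.3, 0.2, 0.3]
```

View pics/w4.png

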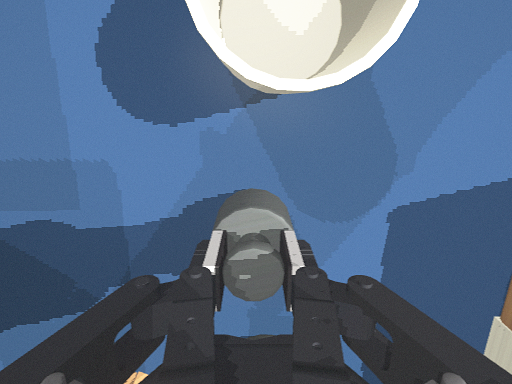

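```bash
python3 -c "
from h import *
z=np.load('pics/w4.npz');K,P=z['K'],z['P']
print(P)
for X in [(.5787,-.3671,.062),(.5787,-.3671,.052),(.5787,-.3671,.036),(.5787,-.3671,.026)]:
  print(X,np.round([proj(K,P,np.array(X)+o) for o in [(0,0,0),(0,.015,0),(0,-.015,0),(0,.024,0),(0,-.024,0),(.024,0,0)]],1).tolist())
"
python3 - <<'E'
import cv2
a=cv2.imread('pics/w4.png')
cv2.imwrite('pics/c5.png',cv2.resize(a[180:320,170:340],None,fx=4.2,fy=4.2,interpolation=cv2.INTER_CUBIC))
E
```

```text
[[ 6.57374998e-02 -9.52332974e-01 -2.97893416e-01  6.54094287e-01]
 [-9.97836550e-01 -6.30075055e-02 -1.87689775e-02 -3.62446099e-01]
 [-8.95204886e-04  2.98482764e-01 -9.54414605e-01  1.78946477e-01]
 [ 0.00000000e+00  0.00000000e+00  0.00000000e+00  1.00000000e+00]]
(0.5787, -0.3671, 0.062) [[270.6, 252.6], [268.7, 219.5], [272.5, 285.6], [267.5, 199.6], [273.6, 305.3], [221.9, 256.3]]
(0.5787, -0.3671, 0.052) [[259.0, 252.6], [257.2, 221.7], [260.8, 283.4], [256.1, 203.1], [261.9, 301.8], [213.1, 256.0]]
(0.5787, -0.3671, 0.036) [[243.3, 252.7], [241.6, 224.8], [245.0, 280.5], [240.6, 208.0], [246.0, 297.2], [201.3, 255.8]]
(0.5787, -0.3671, 0.026) [[235.0, 252.7], [233.4, 226.4], [236.5, 279.0], [232.4, 210.5], [237.5, 294.7], [195.1, 255.6]]
```

View pics/c5.png

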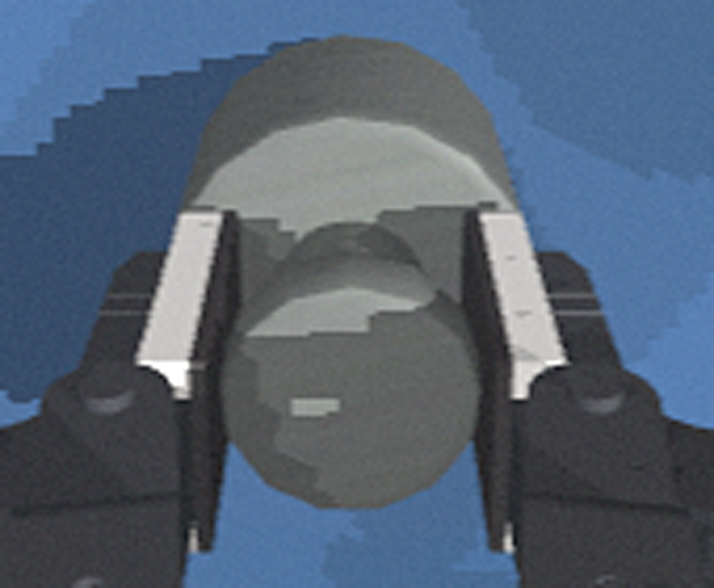

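Request:
{"op": "move_arm", "data": {
  "motion": [
    {"tx": 0,"ty": 0,"tz": 0,"ax": 0,"ay": 0,"az": 0},
    {"tx": 0,"ty": 0,"tz": -0.005,"ax": 0,"ay": 0,"az": 0},
    {"tx": 0,"ty": 0,"tz": -0.01,"ax": 0,"ay": 0,"az": 0},
    {"tx": 0,"ty": 0,"tz": -0.01,"ax": 0,"ay": 0,"az": 0},
    {"tx": 0,"ty": 0,"tz": 0,"ax": 0,"ay": 0,"az": 0}
  ],
  "fingers": -1,
  "squeeze": 60
}}

```text
t: 5.5
tcp_pos: [0.5786, -0.3676, 0.0321]
ee_rot: [-0.0, 0.73, -0.683, 0.001]
ft_force: [0.9, 0.1, -5.4]
width: 0.0273
```

```bash
python3 look.py wrist w5; python3 look.py scene s5;python3 - <<'E'
import cv2
a=cv2.imread('pics/s5.png')
cv2.imwrite('pics/c6.png',cv2.resize(a[120:260,60:260],None,fx=4,fy=4,interpolation=cv2.INTER_CUBIC))
E
```

```text
(no output)
```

View pics/w5.png

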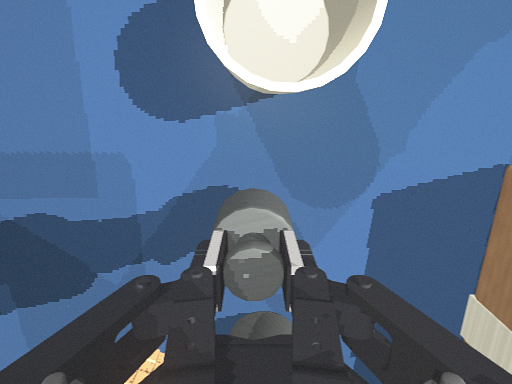

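View pics/c6.png

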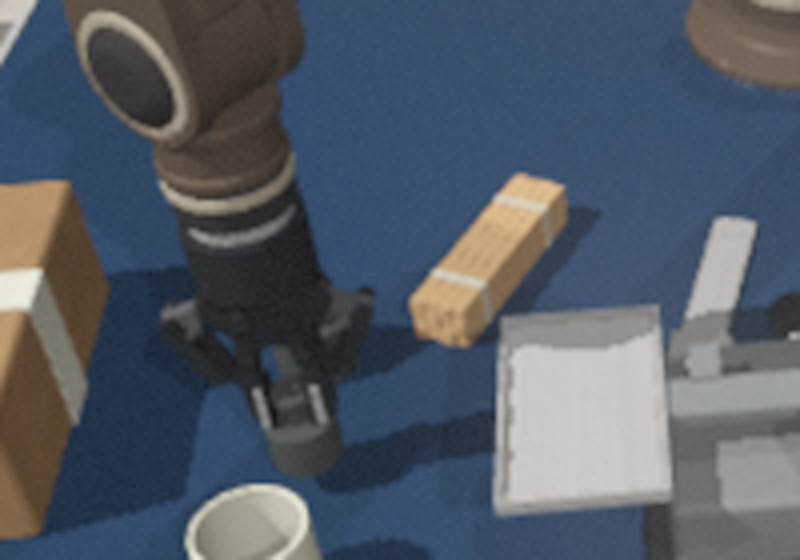

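```bash
python3 -c "
from h import *
plan([.6234,-.1696,.145],-86.3,5)"
```

```text
t 5.6 tcp [ 0.578  -0.3672  0.0309] jaw -86.22 w 0.0276 F [-0.4  0.5 -4.8] j [-0.57  0.47  0.04  1.14 -0.    2.51]
delta world [0.0454 0.1976 0.1141] total rotvec [-0.01 -0.01  0.08] per-row [-0.   -0.    0.02]
[-38.8, -11.7, -22.8]
[-38.8, -11.7, -22.8]
[-38.8, -11.7, -22.8]
[-38.8, -11.6, -22.8]
[-38.8, -11.6, -22.8]
```

Request:
{"op": "move_arm", "data": {
  "motion": [
    {"tx": 0,"ty": 0,"tz": -0.03,"ax": 0,"ay": 0,"az": 0},
    {"tx": 0,"ty": 0,"tz": -0.04,"ax": 0,"ay": 0,"az": 0},
    {"tx": 0,"ty": 0,"tz": -0.03,"ax": 0,"ay": 0,"az": 0},
    {"tx": 0,"ty": 0,"tz": -0.013,"ax": 0,"ay": 0,"az": 0},
    {"tx": 0,"ty": 0,"tz": 0,"ax": 0,"ay": 0,"az": 0}
  ]
}}

```text
t: 6.22
tcp_pos: [0.5782, -0.3673, 0.1439]
ee_rot: [-0.0, 0.73, -0.683, 0.0]
ft_force: [0.3, 0.3, -6.2]
width: 0.0274
```

```bash
python3 -c "
from h import *
plan([.6234,-.1696,.145],-86.3,5)"
```

```text
t 6.22 tcp [ 0.5782 -0.3673  0.1439] jaw -86.22 w 0.0274 F [ 0.3  0.3 -6.2] j [-0.57  0.44  0.25  1.38 -0.    2.51]
delta world [0.0452 0.1977 0.0011] total rotvec [-0.04 -0.03  0.08] per-row [-0.01 -0.01  0.02]
[-38.9, -11.6, -0.2]
[-38.9, -11.6, -0.2]
[-38.9, -11.6, -0.2]
[-38.9, -11.6, -0.2]
[-38.9, -11.6, -0.2]
```

Request:
{"op": "move_arm", "data": {
  "motion": [
    {"tx": -0.025,"ty": -0.008,"tz": 0,"ax": 0,"ay": 0,"az": 0},
    {"tx": -0.03,"ty": -0.009,"tz": 0,"ax": 0,"ay": 0,"az": 0},
    {"tx": -0.03,"ty": -0.009,"tz": 0,"ax": 0,"ay": 0,"az": 0},
    {"tx": -0.03,"ty": -0.009,"tz": 0,"ax": 0,"ay": 0,"az": 0},
    {"tx": -0.03,"ty": -0.009,"tz": 0,"ax": 0,"ay": 0,"az": 0}
  ]
}}

```text
t: 6.85
tcp_pos: [0.6116, -0.2171, 0.1418]
ee_rot: [0.0, 0.73, -0.683, -0.001]
ft_force: [-0.2, -0.7, -4.7]
width: 0.0272
```

Request:
{"op": "move_arm", "data": {
  "motion": [
    {"tx": -0.03,"ty": -0.009,"tz": 0,"ax": 0,"ay": 0,"az": 0},
    {"tx": -0.0195,"ty": -0.005,"tz": 0,"ax": 0,"ay": 0,"az": 0},
    {"tx": 0,"ty": 0,"tz": 0.01,"ax": 0,"ay": 0,"az": 0},
    {"tx": 0,"ty": 0,"tz": 0,"ax": 0,"ay": 0,"az": 0}
  ]
}}

```text
t: 7.35
tcp_pos: [0.6219, -0.1693, 0.132]
ee_rot: [0.001, 0.73, -0.683, -0.001]
ft_force: [-0.2, 0.6, -4.9]
width: 0.0277
```

```bash
python3 look.py wrist w6; python3 look.py top t6; python3 -c "
from h import *
plan([.6234,-.1696,.112],-86.3,5)
a=cv2.imread('pics/t6.png')
cv2.imwrite('pics/c7.png',cv2.resize(a[120:220,180:340],None,fx=4.5,fy=4.5,interpolation=cv2.INTER_CUBIC))
z=np.load('pics/w6.npz');K,P=z['K'],z['P']
c=np.array([.6234,-.1696,.111]);f=.0646
X=np.array([np.cos(f),np.sin(f),0]);Y=np.array([-np.sin(f),np.cos(f),0])
print([np.round(proj(K,P,c+X*i*.085+Y*j*.0525)).tolist() for i,j in [(1,1),(1,-1),(-1,-1),(-1,1)]])
"
```

```text
t 7.45 tcp [ 0.6224 -0.17    0.1332] jaw -86.28 w 0.0274 F [-0.5 -0.  -4.6] j [-0.27  0.36  0.11  1.32 -0.    2.81]
delta world [ 0.001   0.0004 -0.0212] total rotvec [0.07 0.   0.02] per-row [0.01 0.   0.  ]
[-0.1, -0.2, 4.2]
[-0.1, -0.2, 4.2]
[-0.1, -0.2, 4.2]
[-0.1, -0.2, 4.2]
[-0.1, -0.2, 4.2]
[[77.0, 167.0], [77.0, 340.0], [309.0, 320.0], [309.0, 186.0]]
```

View pics/w6.png

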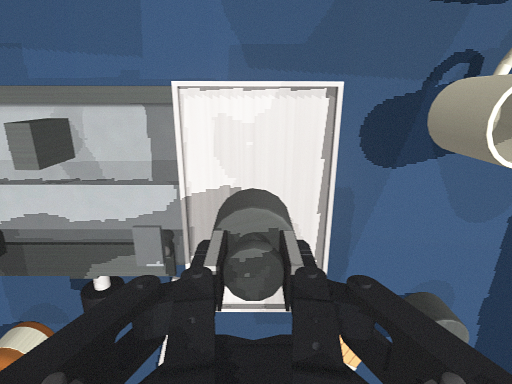

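View pics/c7.png

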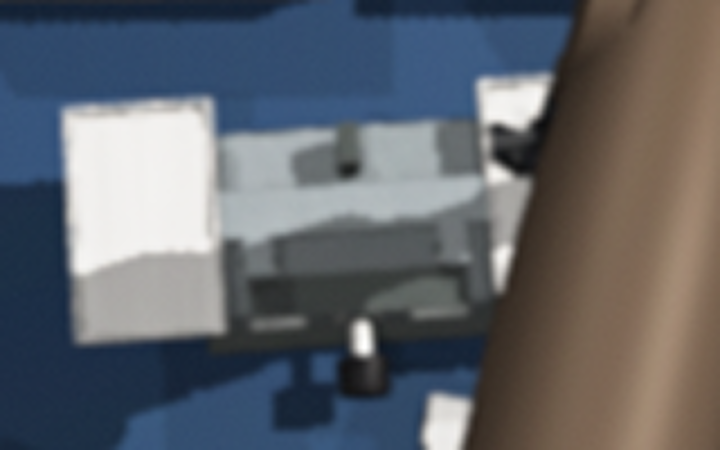

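Request:
{"op": "move_arm", "data": {
  "motion": [
    {"tx": 0.0025,"ty": 0.001,"tz": 0.008,"ax": 0,"ay": 0,"az": 0},
    {"tx": 0,"ty": 0,"tz": 0.006,"ax": 0,"ay": 0,"az": 0},
    {"tx": 0,"ty": 0,"tz": 0.003,"ax": 0,"ay": 0,"az": 0},
    {"tx": 0,"ty": 0,"tz": 0.002,"ax": 0,"ay": 0,"az": 0},
    {"tx": 0,"ty": 0,"tz": 0,"ax": 0,"ay": 0,"az": 0}
  ]
}}

```text
t: 8.07
tcp_pos: [0.6221, -0.1718, 0.1147]
ee_rot: [0.0, 0.73, -0.683, -0.0]
ft_force: [0.3, -0.2, -6.2]
width: 0.0273
```

Request:
{"op": "move_arm", "data": {
  "motion": [
    {"tx": 0,"ty": 0,"tz": 0.0015,"ax": 0,"ay": 0,"az": 0},
    {"tx": 0,"ty": 0,"tz": 0.0015,"ax": 0,"ay": 0,"az": 0},
    {"tx": 0,"ty": 0,"tz": 0.001,"ax": 0,"ay": 0,"az": 0},
    {"tx": 0,"ty": 0,"tz": 0,"ax": 0,"ay": 0,"az": 0}
  ]
}}

```text
t: 8.57
tcp_pos: [0.6221, -0.1718, 0.1107]
ee_rot: [0.0, 0.73, -0.683, -0.0]
ft_force: [0.2, 0.7, -4.8]
width: 0.0274
```

Request:
{"op": "move_arm", "data": {
  "motion": [
    {"tx": 0,"ty": 0,"tz": 0.001,"ax": 0,"ay": 0,"az": 0},
    {"tx": 0,"ty": 0,"tz": 0.001,"ax": 0,"ay": 0,"az": 0},
    {"tx": 0,"ty": 0,"tz": 0.001,"ax": 0,"ay": 0,"az": 0},
    {"tx": 0,"ty": 0,"tz": 0,"ax": 0,"ay": 0,"az": 0}
  ]
}}

```text
t: 9.07
tcp_pos: [0.6223, -0.1718, 0.1082]
ee_rot: [-0.0, 0.73, -0.683, 0.0]
ft_force: [-0.7, 0.3, -1.7]
width: 0.0272
```

Load is transferring to the pan; 1 mm more.

Request:
{"op": "move_arm", "data": {
  "motion": [
    {"tx": 0,"ty": 0,"tz": 0.001,"ax": 0,"ay": 0,"az": 0},
    {"tx": 0,"ty": 0,"tz": 0,"ax": 0,"ay": 0,"az": 0}
  ]
}}

```text
t: 9.32
tcp_pos: [0.6225, -0.1719, 0.1077]
ee_rot: [-0.0, 0.73, -0.683, 0.001]
ft_force: [-1.2, -0.1, 2.8]
width: 0.0272
```

Request:
{"op": "move_arm", "data": {
  "motion": [
    {"tx": 0,"ty": 0,"tz": 0,"ax": 0,"ay": 0,"az": 0},
    {"tx": 0,"ty": 0,"tz": 0,"ax": 0,"ay": 0,"az": 0},
    {"tx": 0,"ty": 0,"tz": 0,"ax": 0,"ay": 0,"az": 0}
  ],
  "fingers": 0.2
}}

```text
t: 9.7
tcp_pos: [0.6222, -0.1718, 0.1066]
ee_rot: [0.0, 0.73, -0.683, -0.0]
ft_force: [-0.5, 0.6, -0.5]
width: 0.0509
```

Request:
{"op": "move_arm", "data": {
  "motion": [
    {"tx": 0,"ty": 0,"tz": -0.005,"ax": 0,"ay": 0,"az": 0},
    {"tx": 0,"ty": 0,"tz": -0.015,"ax": 0,"ay": 0,"az": 0},
    {"tx": 0,"ty": 0,"tz": -0.03,"ax": 0,"ay": 0,"az": 0},
    {"tx": 0,"ty": 0,"tz": -0.03,"ax": 0,"ay": 0,"az": 0},
    {"tx": 0,"ty": 0,"tz": -0.02,"ax": 0,"ay": 0,"az": 0}
  ]
}}

```text
t: 10.32
tcp_pos: [0.6227, -0.172, 0.2099]
ee_rot: [-0.001, 0.73, -0.683, 0.001]
ft_force: [-0.1, 0.3, 0.0]
width: 0.0514
```

```bash
python3 look.py wrist w7; python3 -c "
from h import *
plan([.3655,.2692,.2],59.6,15)"
```

```text
t 10.38 tcp [ 0.6233 -0.1721  0.2123] jaw -86.22 w 0.0513 F [-0.7 -0.1  2.3] j [-0.27  0.36  0.28  1.49  0.    2.81]
delta world [-0.2578  0.4413 -0.0123] total rotvec [ 2.0000e-02 -4.7000e-01 -1.4582e+02] per-row [ 0.   -0.03 -9.72]
[-30.5, 15.2, 0.7]
[-32.6, 9.8, 0.7]
[-33.8, 4.2, 0.7]
[-34.0, -1.6, 0.7]
[-33.3, -7.3, 0.7]
[-31.6, -12.8, 0.8]
[-29.0, -18.0, 0.8]
[-25.5, -22.6, 0.8]
[-21.3, -26.6, 0.8]
[-16.5, -29.8, 0.8]
[-11.3, -32.2, 0.8]
[-5.7, -33.6, 0.8]
[0.1, -34.1, 0.8]
[5.8, -33.6, 0.8]
[11.4, -32.1, 0.8]
```

View pics/w7.png

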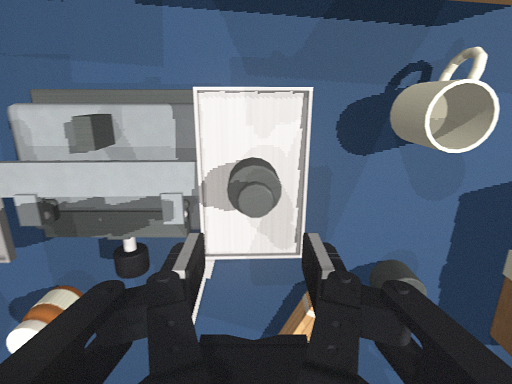

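Request:
{"op": "move_arm", "data": {
  "motion": [
    {"tx": -0.0305,"ty": 0.0152,"tz": 0,"ax": 0,"ay": 0,"az": -9.7},
    {"tx": -0.0326,"ty": 0.0098,"tz": 0,"ax": 0,"ay": 0,"az": -9.7},
    {"tx": -0.0338,"ty": 0.0042,"tz": 0,"ax": 0,"ay": 0,"az": -9.7},
    {"tx": -0.034,"ty": -0.0016,"tz": 0,"ax": 0,"ay": 0,"az": -9.7},
    {"tx": -0.0333,"ty": -0.0073,"tz": 0,"ax": 0,"ay": 0,"az": -9.7}
  ],
  "fingers": 1
}}

```text
t: 11.0
tcp_pos: [0.5358, -0.0238, 0.2073]
ee_rot: [-0.0, 0.947, -0.321, 0.0]
ft_force: [0.4, 0.2, 0.9]
width: 0.0856
```

Request:
{"op": "move_arm", "data": {
  "motion": [
    {"tx": -0.0316,"ty": -0.0128,"tz": 0,"ax": 0,"ay": 0,"az": -9.7},
    {"tx": -0.029,"ty": -0.018,"tz": 0,"ax": 0,"ay": 0,"az": -9.7},
    {"tx": -0.0255,"ty": -0.0226,"tz": 0,"ax": 0,"ay": 0,"az": -9.7},
    {"tx": -0.0213,"ty": -0.0266,"tz": 0,"ax": 0,"ay": 0,"az": -9.7},
    {"tx": -0.0165,"ty": -0.0298,"tz": 0,"ax": 0,"ay": 0,"az": -9.7}
  ]
}}

```text
t: 11.62
tcp_pos: [0.4503, 0.1236, 0.2073]
ee_rot: [-0.0, 0.995, 0.097, 0.001]
ft_force: [0.5, 0.1, 0.3]
width: 0.0853
```

```bash
python3 -c "
from h import *
plan([.3655,.2692,.2],59.6,6)"
```

```text
t 11.62 tcp [0.4503 0.1236 0.2073] jaw 11.09 w 0.0853 F [0.5 0.1 0.3] j [ 0.27  0.02 -0.15  1.41  0.    1.65]
delta world [-0.0848  0.1456 -0.0073] total rotvec [ 2.000e-02 -6.000e-02 -4.851e+01] per-row [ 0.   -0.01 -8.08]
[-9.2, -26.5, 1.2]
[-5.4, -27.6, 1.2]
[-1.5, -28.0, 1.2]
[2.5, -28.0, 1.2]
[6.4, -27.3, 1.2]
[10.2, -26.2, 1.2]
```

Request:
{"op": "move_arm", "data": {
  "motion": [
    {"tx": -0.0092,"ty": -0.0265,"tz": 0.001,"ax": 0,"ay": 0,"az": -8.1},
    {"tx": -0.0054,"ty": -0.0276,"tz": 0.001,"ax": 0,"ay": 0,"az": -8.1},
    {"tx": -0.0015,"ty": -0.028,"tz": 0.001,"ax": 0,"ay": 0,"az": -8.1},
    {"tx": 0.0025,"ty": -0.028,"tz": 0.001,"ax": 0,"ay": 0,"az": -8.1},
    {"tx": 0.0064,"ty": -0.0273,"tz": 0.001,"ax": 0,"ay": 0,"az": -8.1}
  ]
}}

```text
t: 12.25
tcp_pos: [0.3802, 0.2451, 0.2023]
ee_rot: [-0.0, 0.901, 0.435, 0.0]
ft_force: [1.1, -0.2, -0.5]
width: 0.0852
```

Request:
{"op": "move_arm", "data": {
  "motion": [
    {"tx": 0.0102,"ty": -0.0262,"tz": 0.001,"ax": 0,"ay": 0,"az": -8.1},
    {"tx": 0,"ty": 0,"tz": 0.03,"ax": 0,"ay": 0,"az": 0},
    {"tx": 0,"ty": 0,"tz": 0.02,"ax": 0,"ay": 0,"az": 0},
    {"tx": 0,"ty": 0,"tz": 0,"ax": 0,"ay": 0,"az": 0},
    {"tx": 0,"ty": 0,"tz": 0,"ax": 0,"ay": 0,"az": 0}
  ]
}}

```text
t: 12.88
tcp_pos: [0.367, 0.2689, 0.1519]
ee_rot: [-0.0, 0.869, 0.495, 0.001]
ft_force: [-0.6, -0.4, -0.1]
width: 0.0853
```

```bash
python3 look.py wrist w8; python3 -c "
from h import *
plan([.3655,.2692,.1],59.6,6)
z=np.load('pics/w8.npz');K,P=z['K'],z['P']
c=np.array([.3655,.2692,.056]);f=-.5306
X=np.array([np.cos(f),np.sin(f),0]);Y=np.array([-np.sin(f),np.cos(f),0])
print([np.round(proj(K,P,c+X*i*.075+Y*j*.03)).tolist() for i,j in [(1,1),(1,-1),(-1,-1),(-1,1),(0,0)]])
"
```

```text
t 12.93 tcp [0.3672 0.269  0.152 ] jaw 59.37 w 0.0853 F [0.3 1.3 0.1] j [ 0.63 -0.   -0.29  1.28  0.    1.17]
delta world [-0.0017  0.0002 -0.052 ] total rotvec [ 0.04 -0.09 -0.23] per-row [ 0.01 -0.02 -0.04]
[-0.1, -0.3, 8.7]
[-0.1, -0.3, 8.7]
[-0.1, -0.3, 8.7]
[-0.1, -0.3, 8.7]
[-0.1, -0.3, 8.7]
[-0.1, -0.3, 8.7]
[[251.0, 283.0], [252.0, 224.0], [97.0, 218.0], [96.0, 288.0], [180.0, 253.0]]
```

View pics/w8.png

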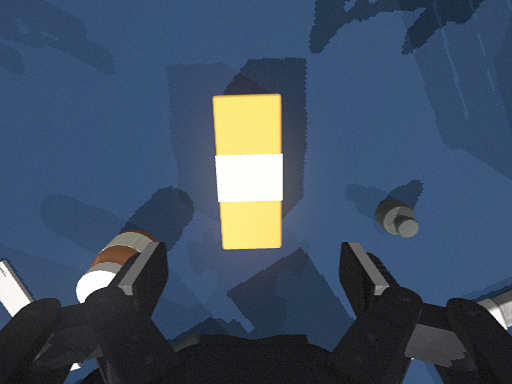

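Request:
{"op": "move_arm", "data": {
  "motion": [
    {"tx": -0.003,"ty": -0.003,"tz": 0.03,"ax": 0,"ay": 0,"az": -1.5},
    {"tx": 0,"ty": 0,"tz": 0.03,"ax": 0,"ay": 0,"az": 0},
    {"tx": 0,"ty": 0,"tz": 0.02,"ax": 0,"ay": 0,"az": 0},
    {"tx": 0,"ty": 0,"tz": 0,"ax": 0,"ay": 0,"az": 0}
  ]
}}

```text
t: 13.42
tcp_pos: [0.3622, 0.2672, 0.0705]
ee_rot: [0.0, 0.862, 0.507, -0.001]
ft_force: [-0.0, -0.5, 0.0]
width: 0.0853
```

```bash
python3 look.py wrist w9; python3 -c "
from h import *
plan([.3655,.2692,.0],59.6,6)"
```

```text
t 13.47 tcp [0.3628 0.2677 0.0715] jaw 60.87 w 0.0855 F [-0.2  0.6  0.3] j [ 0.64  0.02 -0.44  1.11  0.    1.14]
delta world [ 0.0027  0.0015 -0.0715] total rotvec [ 0.   -0.01  1.27] per-row [ 0.   -0.    0.21]
[0.4, 0.3, 11.9]
[0.4, 0.3, 11.9]
[0.4, 0.3, 11.9]
[0.4, 0.3, 11.9]
[0.4, 0.3, 11.9]
[0.4, 0.3, 11.9]
```

View pics/w9.png

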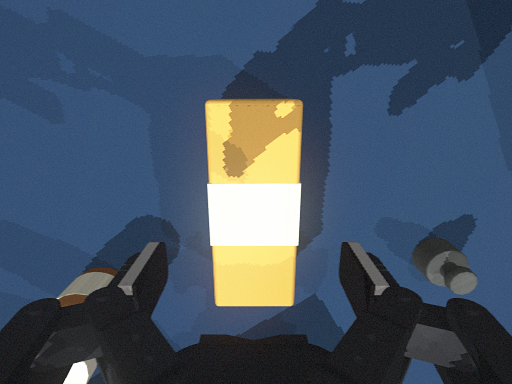

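Request:
{"op": "move_arm", "data": {
  "motion": [
    {"tx": 0,"ty": 0,"tz": 0.03,"ax": 0,"ay": 0,"az": 0},
    {"tx": 0,"ty": 0,"tz": 0.025,"ax": 0,"ay": 0,"az": 0},
    {"tx": 0,"ty": 0,"tz": 0.013,"ax": 0,"ay": 0,"az": 0},
    {"tx": 0,"ty": 0,"tz": 0.004,"ax": 0,"ay": 0,"az": 0},
    {"tx": 0,"ty": 0,"tz": 0,"ax": 0,"ay": 0,"az": 0}
  ]
}}

```text
t: 14.1
tcp_pos: [0.363, 0.268, -0.0004]
ee_rot: [-0.0, 0.862, 0.507, 0.001]
ft_force: [0.3, -0.0, -0.4]
width: 0.0855
```

```bash
python3 look.py wrist w10; python3 -c "
from h import *
plan([.3655,.2692,.0],59.6,1)"
```

```text
t 14.15 tcp [ 3.632e-01  2.681e-01 -3.000e-04] jaw 60.88 w 0.0857 F [-0.4 -0.8  0.2] j [ 0.64  0.07 -0.56  0.94  0.    1.14]
delta world [0.0023 0.0011 0.0003] total rotvec [ 0.03 -0.08  1.28] per-row [ 0.03 -0.08  1.28]
[2.1, 1.5, -0.3]
```

View pics/w10.png

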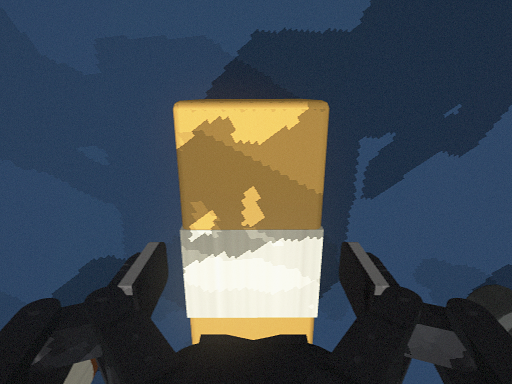

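Request:
{"op": "move_arm", "data": {
  "motion": [
    {"tx": 0,"ty": 0,"tz": 0.005,"ax": 0,"ay": 0,"az": 0},
    {"tx": 0,"ty": 0,"tz": 0.003,"ax": 0,"ay": 0,"az": 0},
    {"tx": 0,"ty": 0,"tz": 0,"ax": 0,"ay": 0,"az": 0}
  ]
}}

```text
t: 14.52
tcp_pos: [0.3623, 0.2675, -0.0094]
ee_rot: [0.0, 0.862, 0.507, -0.0]
ft_force: [-0.3, 0.6, 0.6]
width: 0.0855
```

Request:
{"op": "move_arm", "data": {
  "motion": [
    {"tx": 0,"ty": 0,"tz": 0,"ax": 0,"ay": 0,"az": 0},
    {"tx": 0,"ty": 0,"tz": 0,"ax": 0,"ay": 0,"az": 0},
    {"tx": 0,"ty": 0,"tz": 0,"ax": 0,"ay": 0,"az": 0},
    {"tx": 0,"ty": 0,"tz": 0,"ax": 0,"ay": 0,"az": 0}
  ],
  "fingers": -1,
  "squeeze": 50
}}

```text
t: 15.02
tcp_pos: [0.3627, 0.2676, -0.0089]
ee_rot: [0.0, 0.862, 0.507, 0.0]
ft_force: [-0.4, -0.5, 4.5]
width: 0.059
```

Request:
{"op": "move_arm", "data": {
  "motion": [
    {"tx": 0,"ty": 0,"tz": -0.005,"ax": 0,"ay": 0,"az": 0},
    {"tx": 0,"ty": 0,"tz": -0.01,"ax": 0,"ay": 0,"az": 0},
    {"tx": 0,"ty": 0,"tz": -0.015,"ax": 0,"ay": 0,"az": 0},
    {"tx": 0,"ty": 0,"tz": 0,"ax": 0,"ay": 0,"az": 0}
  ]
}}

```text
t: 15.52
tcp_pos: [0.3636, 0.2684, 0.0224]
ee_rot: [-0.0, 0.862, 0.507, 0.001]
ft_force: [-0.6, 0.5, -5.1]
width: 0.0596
```

```bash
python3 look.py wrist w11; python3 -c "
from h import *
plan([.3655,.2692,.18],59.6,1)"
```

```text
t 15.57 tcp [0.3632 0.2681 0.0217] jaw 60.88 w 0.0595 F [-0.6 -0.3 -5.6] j [ 0.64  0.05 -0.52  0.99  0.    1.14]
delta world [0.0023 0.0011 0.1583] total rotvec [ 0.04 -0.1   1.28] per-row [ 0.04 -0.1   1.28]
[2.3, 1.6, -158.3]
```

View pics/w11.png

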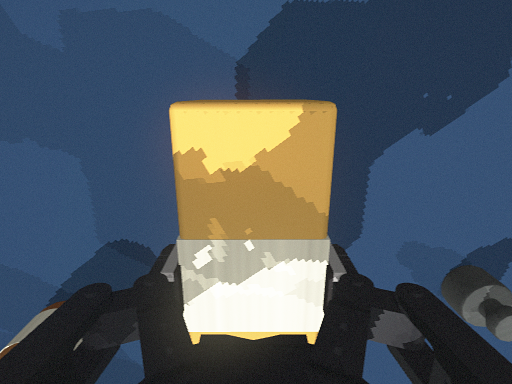

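Request:
{"op": "move_arm", "data": {
  "motion": [
    {"tx": 0,"ty": 0,"tz": -0.02,"ax": 0,"ay": 0,"az": 0},
    {"tx": 0,"ty": 0,"tz": -0.04,"ax": 0,"ay": 0,"az": 0},
    {"tx": 0,"ty": 0,"tz": -0.04,"ax": 0,"ay": 0,"az": 0},
    {"tx": 0,"ty": 0,"tz": -0.03,"ax": 0,"ay": 0,"az": 0},
    {"tx": 0,"ty": 0,"tz": -0.01,"ax": 0,"ay": 0,"az": 0}
  ]
}}

```text
t: 16.2
tcp_pos: [0.3632, 0.2681, 0.1622]
ee_rot: [-0.0, 0.862, 0.507, 0.001]
ft_force: [-0.1, -0.1, -5.5]
width: 0.0592
```

```bash
python3 -c "
from h import *
plan([.603,.127,.16],93.7,8)"
```

```text
t 16.2 tcp [0.3632 0.2681 0.1622] jaw 60.88 w 0.0592 F [-0.1 -0.1 -5.5] j [ 0.64 -0.01 -0.28  1.31  0.    1.14]
delta world [ 0.2398 -0.1411 -0.0022] total rotvec [  0.1   -0.12 -32.82] per-row [ 0.01 -0.01 -4.1 ]
[-0.8, 34.8, 0.3]
[-3.3, 34.6, 0.3]
[-5.8, 34.3, 0.3]
[-8.2, 33.8, 0.3]
[-10.6, 33.1, 0.3]
[-13.0, 32.3, 0.3]
[-15.2, 31.3, 0.3]
[-17.4, 30.1, 0.3]
```

Request:
{"op": "move_arm", "data": {
  "motion": [
    {"tx": -0.0008,"ty": 0.0348,"tz": 0,"ax": 0,"ay": 0,"az": -4.1},
    {"tx": -0.0033,"ty": 0.0346,"tz": 0,"ax": 0,"ay": 0,"az": -4.1},
    {"tx": -0.0058,"ty": 0.0343,"tz": 0,"ax": 0,"ay": 0,"az": -4.1},
    {"tx": -0.0082,"ty": 0.0338,"tz": 0,"ax": 0,"ay": 0,"az": -4.1},
    {"tx": -0.0106,"ty": 0.0331,"tz": 0,"ax": 0,"ay": 0,"az": -4.1}
  ]
}}

```text
t: 16.82
tcp_pos: [0.5127, 0.1786, 0.159]
ee_rot: [-0.001, 0.757, 0.653, -0.001]
ft_force: [-0.0, 0.6, -5.3]
width: 0.0593
```

Request:
{"op": "move_arm", "data": {
  "motion": [
    {"tx": -0.013,"ty": 0.0323,"tz": 0,"ax": 0,"ay": 0,"az": -4.1},
    {"tx": -0.0152,"ty": 0.0313,"tz": 0,"ax": 0,"ay": 0,"az": -4.1},
    {"tx": -0.0174,"ty": 0.0301,"tz": 0,"ax": 0,"ay": 0,"az": -4.1},
    {"tx": 0,"ty": 0,"tz": 0.02,"ax": 0,"ay": 0,"az": 0},
    {"tx": 0,"ty": 0,"tz": 0,"ax": 0,"ay": 0,"az": 0}
  ]
}}

```text
t: 17.45
tcp_pos: [0.6007, 0.1258, 0.1372]
ee_rot: [-0.002, 0.684, 0.729, -0.003]
ft_force: [-0.4, -0.0, -5.5]
width: 0.0595
```

```bash
python3 look.py wrist w12; python3 look.py scene s12;python3 look.py top t12; python3 -c "
from h import *
plan([.603,.127,.1],93.7,1)
a=cv2.imread('pics/t12.png')
cv2.imwrite('pics/c8.png',cv2.resize(a[120:220,180:340],None,fx=4.5,fy=4.5,interpolation=cv2.INTER_CUBIC))
a=cv2.imread('pics/s12.png')
cv2.imwrite('pics/c9.png',cv2.resize(a[160:290,170:370],None,fx=4,fy=4,interpolation=cv2.INTER_CUBIC))
z=np.load('pics/w12.npz');K,P=z['K'],z['P']
c=np.array([.603,.127,.1155]);f=.0646
X=np.array([np.cos(f),np.sin(f),0]);Y=np.array([-np.sin(f),np.cos(f),0])
print([np.round(proj(K,P,c+X*i*.085+Y*j*.0525)).tolist() for i,j in [(1,1),(1,-1),(-1,-1),(-1,1)]])
"
```

```text
t 17.6 tcp [0.602  0.1268 0.1407] jaw 93.7 w 0.0592 F [ 0.2  1.  -4.4] j [0.21 0.3  0.05 1.31 0.   0.14]
delta world [ 0.001   0.0002 -0.0407] total rotvec [-0.04  0.    0.  ] per-row [-0.04  0.    0.  ]
[0.2, 1.1, 40.7]
[[315.0, 321.0], [315.0, 188.0], [87.0, 170.0], [87.0, 340.0]]
```

View pics/w12.png

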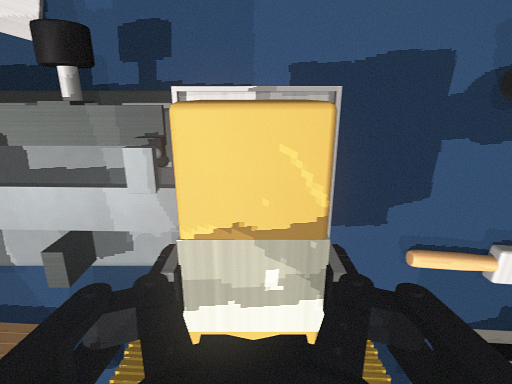

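View pics/c9.png

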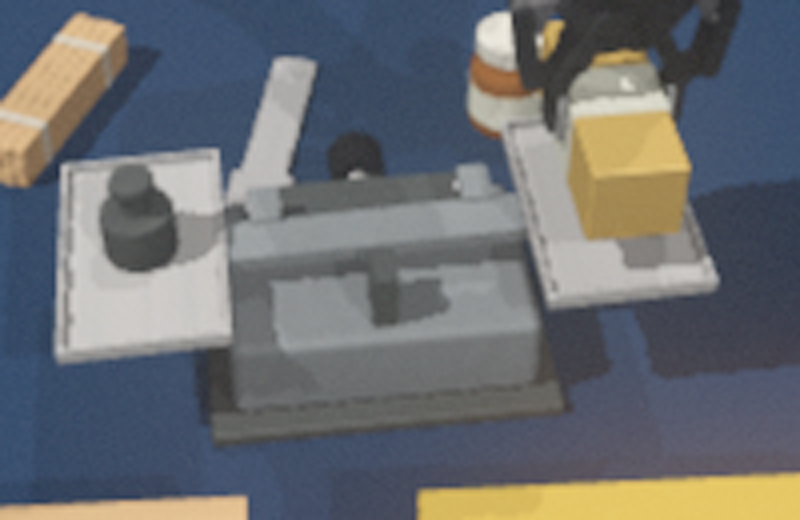

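View pics/c8.png

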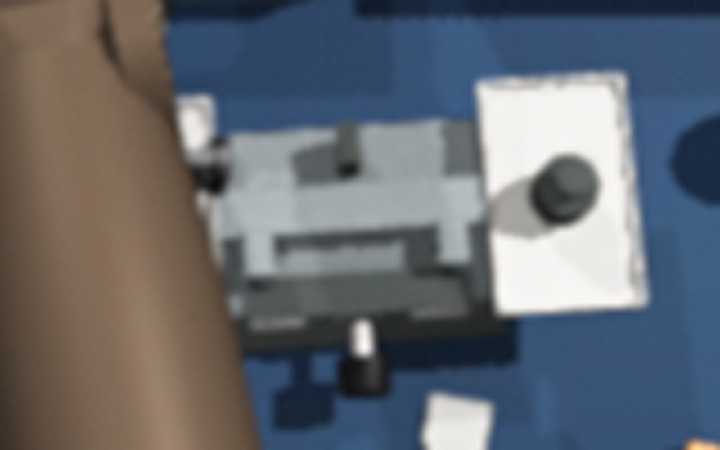

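Request:
{"op": "move_arm", "data": {
  "motion": [
    {"tx": 0.0017,"ty": 0.001,"tz": 0.012,"ax": 0,"ay": 0,"az": 0},
    {"tx": 0,"ty": 0,"tz": 0.012,"ax": 0,"ay": 0,"az": 0},
    {"tx": 0,"ty": 0,"tz": 0.006,"ax": 0,"ay": 0,"az": 0},
    {"tx": 0,"ty": 0,"tz": 0.003,"ax": 0,"ay": 0,"az": 0},
    {"tx": 0,"ty": 0,"tz": 0,"ax": 0,"ay": 0,"az": 0}
  ]
}}

```text
t: 18.23
tcp_pos: [0.6032, 0.1283, 0.1077]
ee_rot: [-0.0, 0.684, 0.729, -0.0]
ft_force: [0.9, -0.2, -4.7]
width: 0.0592
```

Request:
{"op": "move_arm", "data": {
  "motion": [
    {"tx": 0,"ty": 0,"tz": 0.0015,"ax": 0,"ay": 0,"az": 0},
    {"tx": 0,"ty": 0,"tz": 0.0015,"ax": 0,"ay": 0,"az": 0},
    {"tx": 0,"ty": 0,"tz": 0.001,"ax": 0,"ay": 0,"az": 0},
    {"tx": 0,"ty": 0,"tz": 0,"ax": 0,"ay": 0,"az": 0}
  ]
}}

```text
t: 18.73
tcp_pos: [0.6032, 0.1283, 0.1037]
ee_rot: [-0.0, 0.684, 0.729, -0.0]
ft_force: [0.3, 0.7, -5.5]
width: 0.0592
```

Request:
{"op": "move_arm", "data": {
  "motion": [
    {"tx": 0,"ty": 0,"tz": 0.001,"ax": 0,"ay": 0,"az": 0},
    {"tx": 0,"ty": 0,"tz": 0.001,"ax": 0,"ay": 0,"az": 0},
    {"tx": 0,"ty": 0,"tz": 0.001,"ax": 0,"ay": 0,"az": 0},
    {"tx": 0,"ty": 0,"tz": 0,"ax": 0,"ay": 0,"az": 0}
  ]
}}

```text
t: 19.23
tcp_pos: [0.6034, 0.1284, 0.1012]
ee_rot: [0.0, 0.684, 0.729, 0.0]
ft_force: [-1.3, -0.3, -2.0]
width: 0.0596
```

Request:
{"op": "move_arm", "data": {
  "motion": [
    {"tx": 0,"ty": 0,"tz": 0.001,"ax": 0,"ay": 0,"az": 0},
    {"tx": 0,"ty": 0,"tz": 0,"ax": 0,"ay": 0,"az": 0},
    {"tx": 0,"ty": 0,"tz": 0,"ax": 0,"ay": 0,"az": 0}
  ]
}}

```text
t: 19.6
tcp_pos: [0.6033, 0.1284, 0.0999]
ee_rot: [-0.0, 0.684, 0.729, 0.0]
ft_force: [-1.5, 0.9, -1.3]
width: 0.059
```

Request:
{"op": "move_arm", "data": {
  "motion": [
    {"tx": 0,"ty": 0,"tz": 0.001,"ax": 0,"ay": 0,"az": 0},
    {"tx": 0,"ty": 0,"tz": 0.001,"ax": 0,"ay": 0,"az": 0},
    {"tx": 0,"ty": 0,"tz": 0,"ax": 0,"ay": 0,"az": 0}
  ]
}}

```text
t: 19.98
tcp_pos: [0.6033, 0.1285, 0.0977]
ee_rot: [-0.0, 0.684, 0.729, 0.0]
ft_force: [-0.7, 1.6, -0.2]
width: 0.0596
```

Request:
{"op": "move_arm", "data": {
  "motion": [
    {"tx": 0,"ty": 0,"tz": 0.0015,"ax": 0,"ay": 0,"az": 0},
    {"tx": 0,"ty": 0,"tz": 0,"ax": 0,"ay": 0,"az": 0},
    {"tx": 0,"ty": 0,"tz": 0,"ax": 0,"ay": 0,"az": 0}
  ]
}}

```text
t: 20.35
tcp_pos: [0.6034, 0.1284, 0.0964]
ee_rot: [0.0, 0.684, 0.729, 0.0]
ft_force: [-1.2, 2.0, -0.2]
width: 0.0595
```

Request:
{"op": "move_arm", "data": {
  "motion": [
    {"tx": 0,"ty": 0,"tz": 0,"ax": 0,"ay": 0,"az": 0},
    {"tx": 0,"ty": 0,"tz": 0,"ax": 0,"ay": 0,"az": 0},
    {"tx": 0,"ty": 0,"tz": 0,"ax": 0,"ay": 0,"az": 0}
  ],
  "fingers": 0.75
}}

```text
t: 20.72
tcp_pos: [0.6034, 0.1281, 0.0964]
ee_rot: [0.0, 0.684, 0.729, -0.0]
ft_force: [-0.3, -0.1, -0.5]
width: 0.0752
```

Request:
{"op": "move_arm", "data": {
  "motion": [
    {"tx": 0,"ty": 0,"tz": -0.005,"ax": 0,"ay": 0,"az": 0},
    {"tx": 0,"ty": 0,"tz": -0.015,"ax": 0,"ay": 0,"az": 0},
    {"tx": 0,"ty": 0,"tz": -0.03,"ax": 0,"ay": 0,"az": 0},
    {"tx": 0,"ty": 0,"tz": -0.04,"ax": 0,"ay": 0,"az": 0},
    {"tx": 0,"ty": 0,"tz": -0.02,"ax": 0,"ay": 0,"az": 0}
  ]
}}

```text
t: 21.35
tcp_pos: [0.6041, 0.1284, 0.2102]
ee_rot: [0.001, 0.684, 0.729, 0.002]
ft_force: [1.5, -0.1, -0.2]
width: 0.0747
```

```bash
python3 look.py wrist w13; python3 look.py scene s13; python3 -c "
from h import *
plan([.4955,-.03,.2],93.7,6)
a=cv2.imread('pics/s13.png')
cv2.imwrite('pics/c10.png',cv2.resize(a[160:290,170:370],None,fx=4,fy=4,interpolation=cv2.INTER_CUBIC))
"
```

```text
t 21.45 tcp [0.6047 0.1286 0.2103] jaw 93.68 w 0.0749 F [ 0.5 -0.3 -0.3] j [ 0.21  0.3   0.2   1.46 -0.    0.15]
delta world [-0.1092 -0.1586 -0.0103] total rotvec [ 0.34 -0.05 -0.02] per-row [ 0.06 -0.01 -0.  ]
[-25.2, -19.9, 1.6]
[-25.2, -19.9, 1.6]
[-25.2, -19.9, 1.6]
[-25.2, -19.9, 1.6]
[-25.2, -19.9, 1.7]
[-25.2, -19.9, 1.7]
```

View pics/w13.png

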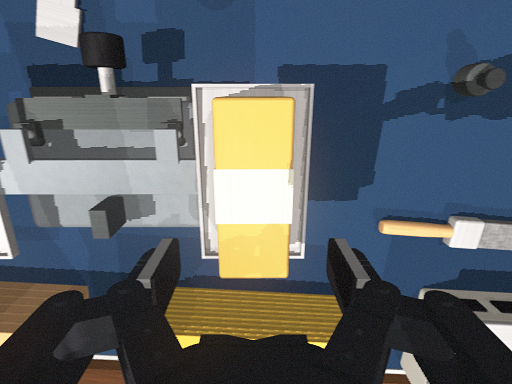

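View pics/c10.png

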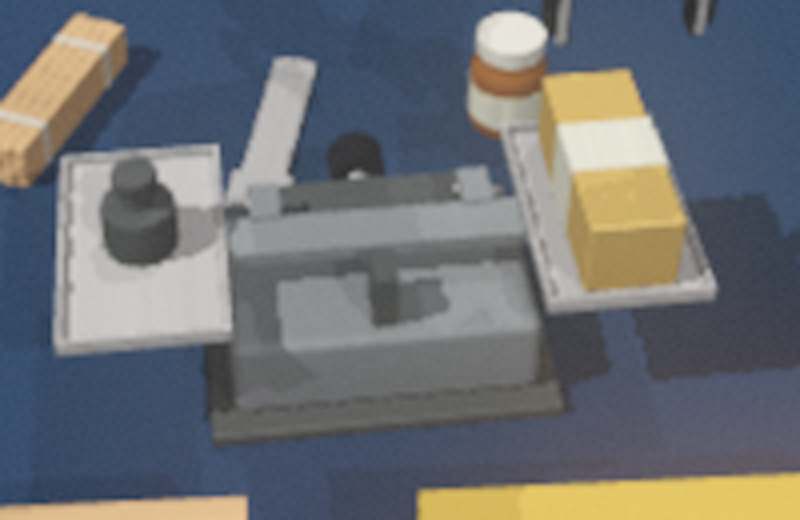

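Request:
{"op": "move_arm", "data": {
  "motion": [
    {"tx": -0.0252,"ty": -0.0199,"tz": 0,"ax": 0,"ay": 0,"az": 0},
    {"tx": -0.0252,"ty": -0.0199,"tz": 0,"ax": 0,"ay": 0,"az": 0},
    {"tx": -0.0252,"ty": -0.0199,"tz": 0,"ax": 0,"ay": 0,"az": 0},
    {"tx": -0.0252,"ty": -0.0199,"tz": 0,"ax": 0,"ay": 0,"az": 0},
    {"tx": -0.0252,"ty": -0.0199,"tz": 0,"ax": 0,"ay": 0,"az": 0}
  ],
  "fingers": 0.75
}}

```text
t: 22.08
tcp_pos: [0.511, -0.0046, 0.2057]
ee_rot: [-0.0, 0.684, 0.73, -0.0]
ft_force: [1.1, 0.4, -0.1]
width: 0.0748
```

Request:
{"op": "move_arm", "data": {
  "motion": [
    {"tx": -0.0252,"ty": -0.0199,"tz": 0,"ax": 0,"ay": 0,"az": 0},
    {"tx": 0,"ty": 0,"tz": 0.03,"ax": 0,"ay": 0,"az": 0},
    {"tx": 0,"ty": 0,"tz": 0.04,"ax": 0,"ay": 0,"az": 0},
    {"tx": 0,"ty": 0,"tz": 0.02,"ax": 0,"ay": 0,"az": 0},
    {"tx": 0,"ty": 0,"tz": 0,"ax": 0,"ay": 0,"az": 0}
  ]
}}

```text
t: 22.7
tcp_pos: [0.4921, -0.0302, 0.1144]
ee_rot: [-0.002, 0.684, 0.729, -0.001]
ft_force: [0.6, 0.2, 0.0]
width: 0.0747
```

```bash
python3 look.py wrist w14; python3 -c "
from h import *
plan([.4957,-.0296,.014],93.7,5)
z=np.load('pics/w14.npz');K,P=z['K'],z['P']
c=np.array([.4957,-.0296,.055]);f=.0646
X=np.array([np.cos(f),np.sin(f),0]);Y=np.array([-np.sin(f),np.cos(f),0]);Z=np.array([0,0,1.])
print([np.round(proj(K,P,c+X*i*.015+Z*k*.02+Y*j*.02)).tolist() for i,j,k in [(1,0,1),(-1,0,1),(-1,1,0),(-1,-1,0),(1,1,0),(1,-1,0)]])
"
```

```text
t 22.75 tcp [ 0.4931 -0.0303  0.1158] jaw 93.68 w 0.0748 F [0.4 0.4 0.9] j [-0.06  0.08 -0.28  1.21 -0.   -0.13]
delta world [ 0.0026  0.0007 -0.1018] total rotvec [-0.09 -0.01 -0.02] per-row [-0.02 -0.   -0.  ]
[0.1, 0.6, 20.4]
[0.1, 0.5, 20.4]
[0.1, 0.5, 20.4]
[0.1, 0.5, 20.4]
[0.1, 0.5, 20.4]
[[226.0, 254.0], [189.0, 254.0], [181.0, 278.0], [181.0, 229.0], [216.0, 277.0], [216.0, 230.0]]
```

View pics/w14.png

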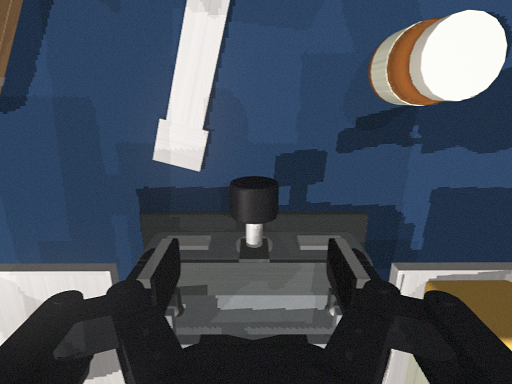

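Request:
{"op": "move_arm", "data": {
  "motion": [
    {"tx": 0,"ty": 0.002,"tz": 0.03,"ax": 0,"ay": 0,"az": 0},
    {"tx": 0,"ty": 0,"tz": 0.03,"ax": 0,"ay": 0,"az": 0},
    {"tx": 0,"ty": 0,"tz": 0.025,"ax": 0,"ay": 0,"az": 0},
    {"tx": 0,"ty": 0,"tz": 0.012,"ax": 0,"ay": 0,"az": 0},
    {"tx": 0,"ty": 0,"tz": 0.002,"ax": 0,"ay": 0,"az": 0}
  ]
}}

```text
t: 23.38
tcp_pos: [0.4961, -0.0301, 0.0176]
ee_rot: [0.0, 0.684, 0.729, 0.0]
ft_force: [0.1, -0.4, -0.3]
width: 0.0745
```

```bash
python3 look.py wrist w15; python3 -c "
from h import *
plan([.4957,-.0296,.014],93.7,1)"
```

```text
t 23.43 tcp [ 0.4963 -0.0302  0.0179] jaw 93.68 w 0.0749 F [ 0.9  0.4 -0.4] j [-0.06  0.14 -0.44  0.99 -0.   -0.12]
delta world [-0.0006  0.0006 -0.0039] total rotvec [ 0.05  0.01 -0.02] per-row [ 0.05  0.01 -0.02]
[0.6, -0.6, 3.9]
```

View pics/w15.png

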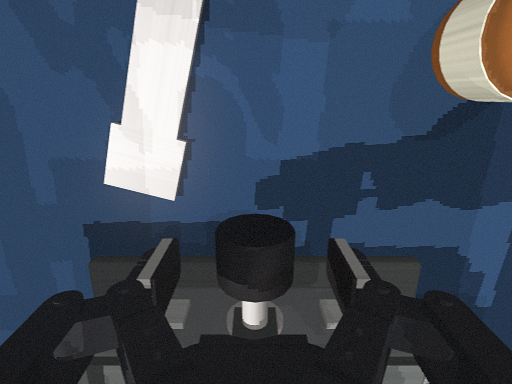

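Request:
{"op": "move_arm", "data": {
  "motion": [
    {"tx": 0,"ty": 0,"tz": 0.003,"ax": 0,"ay": 0,"az": 0},
    {"tx": 0,"ty": 0,"tz": 0,"ax": 0,"ay": 0,"az": 0},
    {"tx": 0,"ty": 0,"tz": 0,"ax": 0,"ay": 0,"az": 0},
    {"tx": 0,"ty": 0,"tz": 0,"ax": 0,"ay": 0,"az": 0},
    {"tx": 0,"ty": 0,"tz": 0,"ax": 0,"ay": 0,"az": 0}
  ],
  "fingers": -1,
  "squeeze": 80
}}

```text
t: 24.05
tcp_pos: [0.4962, -0.0293, 0.0155]
ee_rot: [-0.0, 0.684, 0.73, 0.001]
ft_force: [-2.9, 3.2, 5.1]
width: 0.0373
```

```bash
python3 look.py wrist w16; python3 -c "
from h import *
plan([.4957,-.0296,.014],93.7,1)"
```

```text
t 24.1 tcp [ 0.4962 -0.0293  0.0155] jaw 93.7 w 0.0375 F [-2.8  3.5  5.6] j [-0.06  0.14 -0.44  0.99  0.   -0.12]
delta world [-0.0005 -0.0003 -0.0015] total rotvec [ 0.09 -0.11 -0.  ] per-row [ 0.09 -0.11 -0.  ]
[-0.2, -0.6, 1.5]
```

View pics/w16.png

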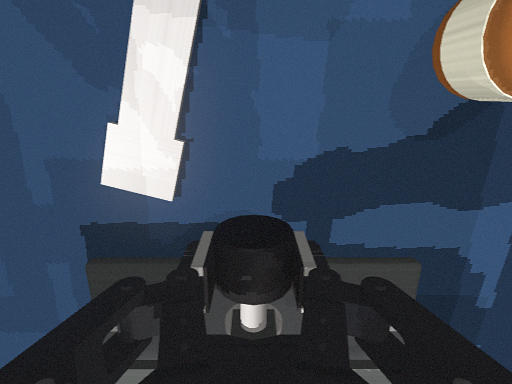

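Request:
{"op": "move_arm", "data": {
  "motion": [
    {"tx": 0,"ty": -0.005,"tz": 0,"ax": 0,"ay": 0,"az": 0},
    {"tx": 0,"ty": -0.006,"tz": 0,"ax": 0,"ay": 0,"az": 0},
    {"tx": 0,"ty": -0.006,"tz": 0,"ax": 0,"ay": 0,"az": 0},
    {"tx": 0,"ty": -0.006,"tz": 0,"ax": 0,"ay": 0,"az": 0},
    {"tx": 0,"ty": -0.006,"tz": 0,"ax": 0,"ay": 0,"az": 0}
  ]
}}

```text
t: 24.72
tcp_pos: [0.466, -0.0313, 0.0154]
ee_rot: [-0.001, 0.684, 0.73, 0.0]
ft_force: [8.0, 4.9, 7.2]
width: 0.0374
```

Request:
{"op": "move_arm", "data": {
  "motion": [
    {"tx": 0,"ty": -0.001,"tz": 0,"ax": 0,"ay": 0,"az": 0},
    {"tx": 0,"ty": 0,"tz": 0,"ax": 0,"ay": 0,"az": 0},
    {"tx": 0,"ty": 0,"tz": 0,"ax": 0,"ay": 0,"az": 0},
    {"tx": 0,"ty": 0,"tz": 0,"ax": 0,"ay": 0,"az": 0}
  ]
}}

```text
t: 25.22
tcp_pos: [0.4662, -0.0312, 0.0155]
ee_rot: [-0.0, 0.684, 0.73, 0.001]
ft_force: [-1.1, 5.3, 8.2]
width: 0.0372
```

```bash
python3 look.py wrist w17; python3 look.py scene s17;python3 -c "
from h import *
plan([.4957,-.0296,.014],93.7,1)
a=cv2.imread('pics/s17.png')
cv2.imwrite('pics/c11.png',cv2.resize(a[160:290,170:370],None,fx=4,fy=4,interpolation=cv2.INTER_CUBIC))"
```

```text
t 25.32 tcp [ 0.4662 -0.0313  0.0154] jaw 93.71 w 0.0371 F [-1.3  3.6  6.8] j [-0.07  0.09 -0.5   0.98  0.   -0.13]
delta world [ 0.0295  0.0017 -0.0014] total rotvec [ 0.09 -0.1   0.01] per-row [ 0.09 -0.1   0.01]
[-0.3, 29.6, 1.5]
```

View pics/w17.png

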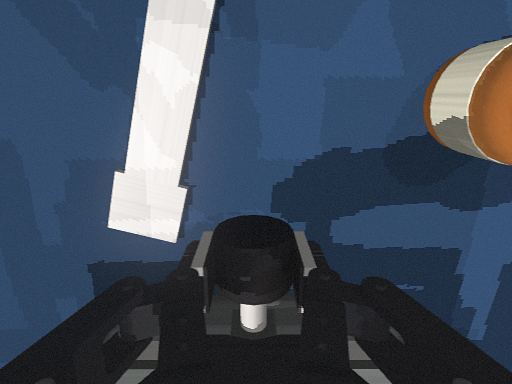

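View pics/c11.png

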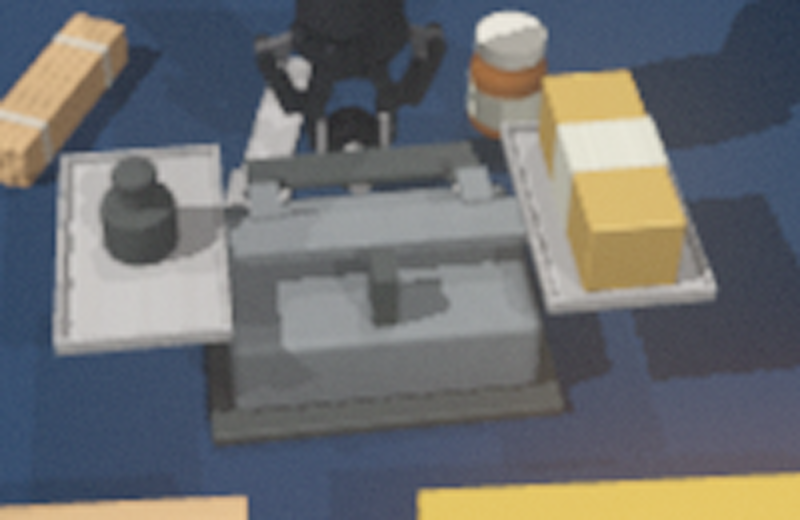

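Request:
{"op": "move_arm", "data": {
  "motion": [
    {"tx": 0,"ty": 0,"tz": 0,"ax": 0,"ay": 0,"az": 0},
    {"tx": 0,"ty": 0,"tz": 0,"ax": 0,"ay": 0,"az": 0},
    {"tx": 0,"ty": 0,"tz": 0,"ax": 0,"ay": 0,"az": 0},
    {"tx": 0,"ty": 0,"tz": 0,"ax": 0,"ay": 0,"az": 0},
    {"tx": 0,"ty": 0,"tz": 0,"ax": 0,"ay": 0,"az": 0}
  ]
}}

```text
t: 25.95
tcp_pos: [0.4661, -0.0313, 0.0154]
ee_rot: [-0.0, 0.684, 0.73, 0.001]
ft_force: [-2.6, 4.2, 8.3]
width: 0.0378
```

Request:
{"op": "move_arm", "data": {
  "motion": [
    {"tx": 0,"ty": 0,"tz": 0,"ax": 0,"ay": 0,"az": 0},
    {"tx": 0,"ty": 0,"tz": 0,"ax": 0,"ay": 0,"az": 0},
    {"tx": 0,"ty": 0,"tz": 0,"ax": 0,"ay": 0,"az": 0},
    {"tx": 0,"ty": 0,"tz": 0,"ax": 0,"ay": 0,"az": 0},
    {"tx": 0,"ty": 0,"tz": 0,"ax": 0,"ay": 0,"az": 0}
  ]
}}

```text
t: 26.58
tcp_pos: [0.4661, -0.0313, 0.0154]
ee_rot: [-0.0, 0.684, 0.73, 0.001]
ft_force: [-1.6, 3.8, 7.8]
width: 0.0374
```

Request:
{"op": "move_arm", "data": {
  "motion": [
    {"tx": 0,"ty": 0,"tz": 0,"ax": 0,"ay": 0,"az": 0},
    {"tx": 0,"ty": 0,"tz": 0,"ax": 0,"ay": 0,"az": 0},
    {"tx": 0,"ty": 0,"tz": 0,"ax": 0,"ay": 0,"az": 0},
    {"tx": 0,"ty": 0,"tz": 0,"ax": 0,"ay": 0,"az": 0},
    {"tx": 0,"ty": 0,"tz": 0,"ax": 0,"ay": 0,"az": 0}
  ]
}}

```text
t: 27.2
tcp_pos: [0.4661, -0.0313, 0.0154]
ee_rot: [-0.0, 0.684, 0.73, 0.001]
ft_force: [-0.7, 4.0, 7.3]
width: 0.0375
```

Request:
{"op": "move_arm", "data": {
  "motion": [
    {"tx": 0,"ty": 0,"tz": 0,"ax": 0,"ay": 0,"az": 0},
    {"tx": 0,"ty": 0,"tz": 0,"ax": 0,"ay": 0,"az": 0},
    {"tx": 0,"ty": 0,"tz": 0,"ax": 0,"ay": 0,"az": 0},
    {"tx": 0,"ty": 0,"tz": 0,"ax": 0,"ay": 0,"az": 0},
    {"tx": 0,"ty": 0,"tz": 0,"ax": 0,"ay": 0,"az": 0}
  ]
}}

```text
t: 27.82
tcp_pos: [0.4661, -0.0312, 0.0154]
ee_rot: [-0.0, 0.684, 0.73, 0.001]
ft_force: [-0.9, 4.5, 7.4]
width: 0.0375
```

```bash
python3 look.py scene s18;python3 -c "
from h import *
plan([.4957,-.0296,.014],93.7,1)
a=cv2.imread('pics/s18.png')
cv2.imwrite('pics/c12.png',cv2.resize(a[160:290,170:370],None,fx=4,fy=4,interpolation=cv2.INTER_CUBIC))"
```

```text
t 27.88 tcp [ 0.4662 -0.0313  0.0154] jaw 93.7 w 0.0375 F [-1.4  3.5  7.3] j [-0.07  0.09 -0.5   0.98  0.   -0.13]
delta world [ 0.0295  0.0017 -0.0014] total rotvec [ 0.08 -0.1   0.  ] per-row [ 0.08 -0.1   0.  ]
[-0.3, 29.6, 1.5]
```

View pics/c12.png

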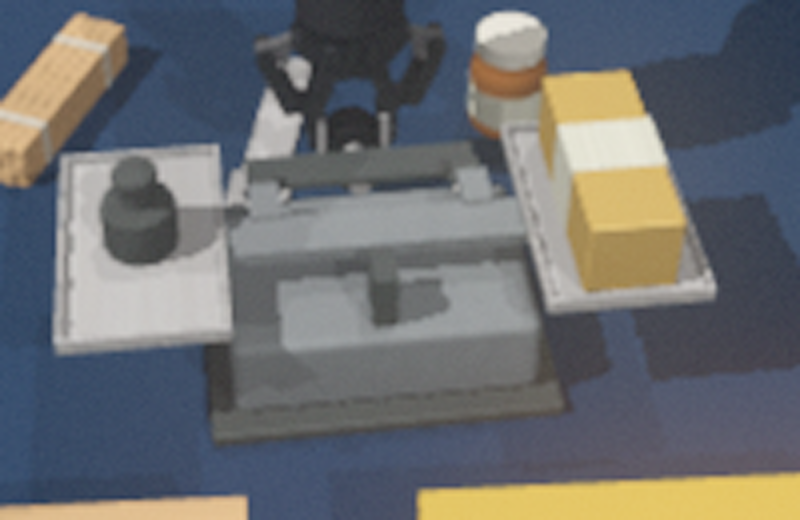

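Request:
{"op": "move_arm", "data": {
  "motion": [
    {"tx": 0,"ty": 0.006,"tz": 0,"ax": 0,"ay": 0,"az": 0},
    {"tx": 0,"ty": 0.006,"tz": 0,"ax": 0,"ay": 0,"az": 0},
    {"tx": 0,"ty": 0.006,"tz": 0,"ax": 0,"ay": 0,"az": 0},
    {"tx": 0,"ty": 0.006,"tz": 0,"ax": 0,"ay": 0,"az": 0},
    {"tx": 0,"ty": 0.006,"tz": 0,"ax": 0,"ay": 0,"az": 0}
  ]
}}

```text
t: 28.5
tcp_pos: [0.4963, -0.0293, 0.0153]
ee_rot: [-0.0, 0.684, 0.73, 0.001]
ft_force: [-11.4, 3.6, 20.0]
width: 0.0374
```

Request:
{"op": "move_arm", "data": {
  "motion": [
    {"tx": 0,"ty": 0.001,"tz": 0,"ax": 0,"ay": 0,"az": 0},
    {"tx": 0,"ty": 0,"tz": 0,"ax": 0,"ay": 0,"az": 0},
    {"tx": 0,"ty": 0,"tz": 0,"ax": 0,"ay": 0,"az": 0}
  ]
}}

```text
t: 28.88
tcp_pos: [0.4962, -0.0293, 0.0154]
ee_rot: [-0.001, 0.684, 0.73, 0.0]
ft_force: [-3.9, 4.7, 11.1]
width: 0.0374
```

```bash
python3 look.py wrist w19;python3 -c "
from h import *
plan([.4962,-.0293,.0155],93.7,1)"
```

```text
t 28.93 tcp [ 0.4962 -0.0293  0.0154] jaw 93.7 w 0.0375 F [-4.4  4.6 10.6] j [-0.06  0.14 -0.44  0.99  0.   -0.12]
delta world [0.     0.     0.0001] total rotvec [-0.01 -0.09  0.  ] per-row [-0.01 -0.09  0.  ]
[0.0, 0.0, -0.1]
```

View pics/w19.png

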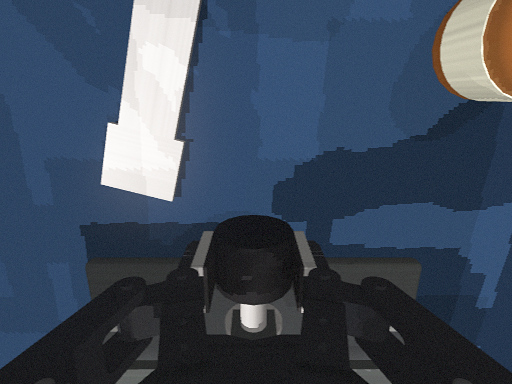

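Request:
{"op": "move_arm", "data": {
  "motion": [
    {"tx": 0,"ty": 0,"tz": 0,"ax": 0,"ay": 0,"az": 0},
    {"tx": 0,"ty": 0,"tz": 0,"ax": 0,"ay": 0,"az": 0},
    {"tx": 0,"ty": 0,"tz": 0,"ax": 0,"ay": 0,"az": 0},
    {"tx": 0,"ty": 0,"tz": 0,"ax": 0,"ay": 0,"az": 0}
  ],
  "fingers": 0.75
}}

```text
t: 29.42
tcp_pos: [0.4967, -0.0302, 0.0141]
ee_rot: [-0.0, 0.684, 0.729, -0.0]
ft_force: [-0.3, -0.0, 0.6]
width: 0.0752
```

Request:
{"op": "move_arm", "data": {
  "motion": [
    {"tx": 0,"ty": 0,"tz": -0.01,"ax": 0,"ay": 0,"az": 0},
    {"tx": 0,"ty": 0,"tz": -0.03,"ax": 0,"ay": 0,"az": 0},
    {"tx": 0,"ty": 0,"tz": -0.04,"ax": 0,"ay": 0,"az": 0},
    {"tx": 0,"ty": 0,"tz": -0.04,"ax": 0,"ay": 0,"az": 0},
    {"tx": 0,"ty": -0.02,"tz": -0.02,"ax": 0,"ay": 0,"az": 0}
  ]
}}

```text
t: 30.05
tcp_pos: [0.4784, -0.0315, 0.1572]
ee_rot: [0.001, 0.684, 0.73, 0.001]
ft_force: [-0.9, -0.5, -0.4]
width: 0.0751
```

Request:
{"op": "move_arm", "data": {
  "motion": [
    {"tx": 0,"ty": -0.03,"tz": -0.02,"ax": 0,"ay": 0,"az": 0},
    {"tx": 0,"ty": -0.03,"tz": -0.02,"ax": 0,"ay": 0,"az": 0},
    {"tx": 0,"ty": 0,"tz": 0,"ax": 0,"ay": 0,"az": 0},
    {"tx": 0,"ty": 0,"tz": 0,"ax": 0,"ay": 0,"az": 0}
  ]
}}

```text
t: 30.55
tcp_pos: [0.4175, -0.0353, 0.1946]
ee_rot: [0.0, 0.684, 0.729, 0.0]
ft_force: [0.3, -0.8, 0.9]
width: 0.0747
```

```bash
python3 look.py wrist w20; python3 look.py scene s20;python3 -c "
from h import *
plan([.4957,-.0296,.014],93.7,1)
a=cv2.imread('pics/s20.png')
cv2.imwrite('pics/c13.png',cv2.resize(a[160:290,170:370],None,fx=4,fy=4,interpolation=cv2.INTER_CUBIC))
z=np.load('pics/w20.npz');K,P=z['K'],z['P']
f=.0646
X=np.array([np.cos(f),np.sin(f),0]);Y=np.array([-np.sin(f),np.cos(f),0]);Z=np.array([0,0,1.])
for o in (0,.03):
  c=np.array([.4957,-.0296,.055])-o*X
  print([np.round(proj(K,P,c+X*i*.015+Z*k*.02+Y*j*.02)).tolist() for i,j,k in [(1,0,1),(-1,0,1),(-1,1,0),(-1,-1,0)]])
"
```

```text
t 30.65 tcp [ 0.4173 -0.0352  0.1938] jaw 93.69 w 0.0748 F [-0.7 -0.2 -1.1] j [-0.08 -0.07 -0.27  1.38  0.   -0.15]
delta world [ 0.0784  0.0056 -0.1798] total rotvec [-0.04 -0.01 -0.01] per-row [-0.04 -0.01 -0.01]
[0.5, 78.8, 179.7]
[[257.0, 254.0], [232.0, 254.0], [224.0, 271.0], [224.0, 236.0]]
[[232.0, 254.0], [206.0, 254.0], [200.0, 272.0], [200.0, 236.0]]
```

View pics/w20.png

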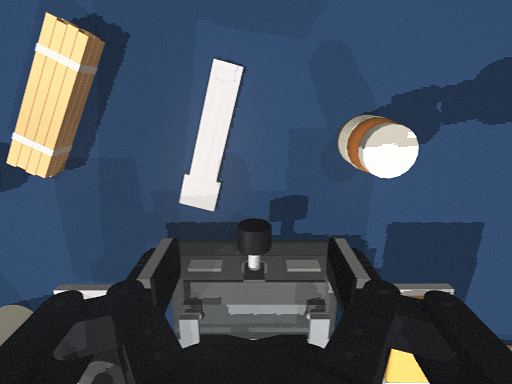

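View pics/c13.png

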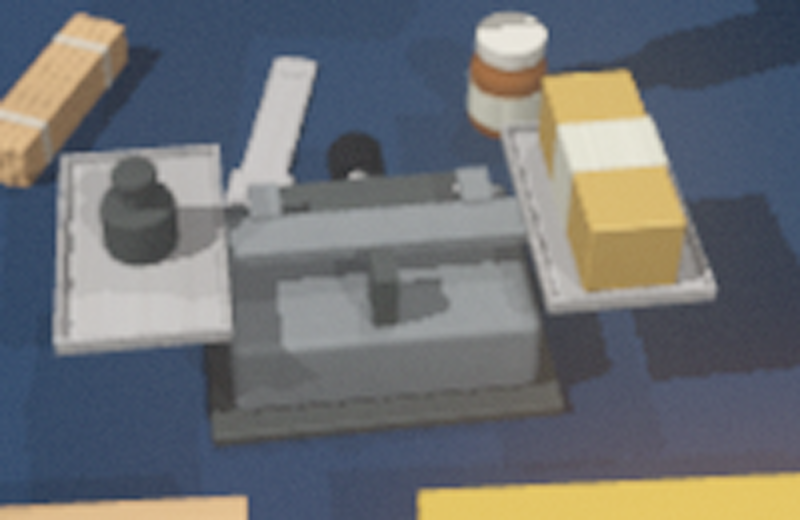

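```bash
python3 -c "
from workcell import bot
print(bot.finish_job())"
```

```text
the job is handed in; nothing more can be done
None
```

I finished the check-weigh and handed the job in at about 31 s of the 70 s allowed; the hand-in gives no verdict.

- **Loads:** with the balance still locked, I stood the middle weight in the right pan and laid the wax flat and lengthwise in the left pan. In the wrist pictures both sat about 1–2 mm from the middle of their pans.
- **Weighing:** I pulled the knob out 30 mm to its click and held it there about 3 s. The scene pictures at the start and end of that wait showed the tray level and not moving.
- **Locking:** I pushed the knob back by the same distance, let go and drew the arm clear. The last wrist picture shows the knob about 4 pixels from its predicted home position. It would be about 20 pixels away if it were out. The last scene picture shows both loads in place and the tray level.

Two things did not match or were not fully checked:

- **Finger length:** the real fingertips stood about 30 mm behind the stated tool point. The fingers therefore closed on the middle weight's knob instead of its body, and I set the later grasp depths to suit. It caused no trouble.
- **Other things on the table:** I judged these only by eye, from pictures taken along the way, and saw nothing moved. I did not measure them at the end.

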